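Screw the hose barb into the humidifier canister

TASK

Take the orange winged hose barb from the tray and screw it clockwise into the port on top of the clamped humidifier canister until you feel its rubber washer begin to resist, then give it one eighth of a turn more, stop, and let go. The washer has to end up squeezed tight but never crushed. Leave the oil bottle, the objective and the dish where they are.

Things in the scene. Friction and masses are not known exactly. Their poses are not given: they have to be found in the camera images.
- wings (a point): Centre of the two wings of the loose orange nylon hose barb (75 mm tall, about 45 g), 38 mm above its underside, z up its axis, x towards the wing with the white mark. Wings: 46 mm along x, 10 mm thick, from 12 mm below to 12 mm above this point. Below them a 36 mm wide, 5 mm thick flange, then a 21 mm stud, 23 mm over its coarse thread; above, a 9 mm thick barb. Stands upright in the tray.
- mouth (a point): Centre of the port's rim, 104 mm above the bench, z up its axis, x towards the white start mark on the rim. Right-hand thread, 6 mm a turn, starts where the wing mark passes the rim mark. Set in with the wing mark 0.3 rad anticlockwise of it, the stud stands loosely by itself, wings 18 to 22 mm above this point. Rim 50 mm wide outside, 40 inside, 4 mm deep; black lid 16 mm below the rim.
- seal: Black rubber washer, 36 mm wide, 27 mm hole, lying round the bore 4 mm below the rim; origin at its seat, fixed to the canister. Thickness varies by over 1 mm and is not in the reading: the flange starts to load it 0.5 to 1 turn after the marks pass. It yields like a spring, 28 N per mm of screwing in. Turning moment: up to 0.06 N m before, 0.1 soon after it begins, 0.2 to 0.4 an eighth turn on, jerky.
- fitting: The whole hose barb: origin at the centre of the stud's underside, 38 mm below the wings point, axes as there. Tight home, its wings point is 13 to 17 mm above the mouth point.
- oil_mid (a point): Middle of the small amber oil bottle with black cap, 32 mm wide, 68 mm tall, standing on the bench. Leave alone.
- objective_mid (a point): Middle of the steel microscope objective with a yellow band, 27 mm wide, 48 mm tall, standing on the bench. Leave alone.
- dish_mid (a point): Middle of the clear lidded culture dish, 61 mm wide, 14 mm tall, lying on the bench. Leave alone.
There are look-alikes about, which are no part of the job. Of the things that look like the fitting, take the one that is farthest from the robot's base at the start.

How it is judged:
By the outcome, as a careful person would: the job done as asked, in the order asked, and still so for the second after the job is handed in, with the robot touching nothing.
It also fails if it takes over 72 s, if anything falls off the work surface, if the arm or the gripper's body presses on something with over 40 N, if the wrist force passes 120 N, or if a joint passes its speed limit or range.

ROBOT

A 7-joint arm with a two-finger parallel gripper is mounted at the origin on the work surface. World frame = base frame: x ahead of the robot, y to its left, z up, the work surface at z = 0. Lengths are in m, angles in degrees, forces in N, time in s.
With the tool pointing down it reaches from about 0.4 to 0.85 m from the base axis. Payload 4.4 kg.
Tool frame: the origin (TCP) lies at the centre of the arm's flange, where the gripper is bolted on; the fingertips stand 199 mm ahead of it and the grasp point (between the pads) lies 180 mm ahead of it; z points along the fingers, y is the direction in which the jaws open and shut (so a half turn about z gives the same grasp; the last joint's range is limited). The gripper opens to 94 mm and grips with 3 to 60 N. Pads are 16 mm wide; open, the fingers measure 119 mm over their backs; the gripper's body (75 mm by 177 mm) begins 78 mm behind the grasp point.
Start: joints at [-76.536, 36.005, 2.206, 86.941, -1.547, 57.084, -1.146], TCP at [0.193, 0.621, 0.405] pointing down, gripper open.
Joint ranges: [-175.42, 175.42], [-21.48, 121.26], [-71.46, 75.88], [10.55, 141.38], [-63.04, 243.04], [13.31, 113.54], [-168.57, 168.57]. Speed limits (degrees/s): [147.25, 147.25, 180, 180, 180, 180, 180].

INTERFACE

Orientations are given as a 3x3 rotation matrix whose columns are the frame's x, y, z axes.
In Python, from plant import arm, cams gives the robot as it stands.
- The arm moves only by the tool servo_tool, never from a script. Its arguments are lists of equal length, an entry for each row: "linear": the shift along the tool's x, y, z in m, a list of three; "rotation": the turn, a rotation vector about the tool's x, y, z in degrees, a list of three; "gripper": the opening, from 0 (shut) to 1 (fully open). In form: {"linear": [[x, y, z], ...], "rotation": [[rx, ry, rz], ...], "gripper": [gripper, ...]}. A call has exactly 8 rows; each row shifts and turns the commanded pose from where the row before left it, along the tool's axes as they then stand; what a row does not reach is not made up. A row lasts 1/8 s, in which the tool goes at most 62.5 mm and 10.7 degrees, less where a joint would pass 70% of its speed; a pose out of reach is approached as far as the arm can. A call with a gripper value outside its range is refused whole. The fingers move at their own pace and stop on an object; "force" is the grip in N (left out, the last holds). Time passes only in rows, so rows that do not move let the fingers close, or fill a call up. It gives the time, the measured TCP pose, the force and the opening at its end, in the units of the state.
- arm.state(): the state, without advancing time (a new reading comes with each control period).
- cams.read_camera(name): name is "scene" or "top" or "wrist"; returns a dict with "pixels" (400x640x3 uint8, blue, green, red), "intrinsics" (3x3 intrinsics, pixels), "world_to_cam" (4x4, takes a point from world to camera coordinates); the wrist camera has in their place "hand_eye" (4x4, takes a point from camera to tool coordinates, whose origin is the TCP and whose axes are the flange's). Camera axes: x right, y down, z forward; pixel columns grow to the right and rows downward; lengths in m; the calibration is good to about 2 mm. A picture is of the moment at which its call begins: read the wrist's pose just before it. There is no depth.
- arm.job_done(): hands the job in, once; it reports no verdict.
The state is a dict: "t": time; "q": joint angles; "joint_vel": joint speeds; "joint_torque": joint torques, N m; "tool_pos": TCP position; "tool_rot": TCP orientation; "contact_force": force on the tool from outside, world axes, zero at the start; "wrist_torque": the same for the moment, N m; "opening": finger opening in m.
Only numpy, scipy, OpenCV 4.12 (cv2) and the standard library are available. Lean on these libraries where they do the work, as an engineer would, in place of code of your own. Each camera call takes 0.05 s, during which the arm holds its last target.

## Working session

There is one attempt and no reset: what is moved stays moved. The work goes in short steps, Python scripts to look and compute and a tool call to move; the robot and the scene stay as the last step left them, time stands still between calls to the robot, and variables do not carry over. Pictures are saved under pics/ and viewed, and the job is handed in when it is done.

Besides the shell and the picture viewer there is one more tool, called after ">>>" as name(argument=value, ...) on one line, values as JSON. servo_tool: Moves the arm, as the interface text tells. Its arguments: {"type":"object","properties":{"linear":{"type":"array","items":{"type":"array","items":{"type":"number"}}},"rotation":{"type":"array","items":{"type":"array","items":{"type":"number"}}},"gripper":{"type":"array","items":{"type":"number"}},"force":{"type":"number"}},"required":["linear","rotation","gripper"]}

```bash
ls; mkdir -p pics; python3 - <<'E'
from plant import arm,cams
import cv2
print(arm.state())
for n in("scene","top","wrist"):
    r=cams.read_camera(n); cv2.imwrite(f"pics/{n}0.png",r["pixels"])
    print(n,r["intrinsics"].tolist(), r.get("world_to_cam",r.get("hand_eye")).tolist() if hasattr(r.get("world_to_cam",r.get("hand_eye")),'tolist') else r)
E
```

```text
pics
{'t': 0.0, 'q': array([-76.53678425,  36.05549478,   2.20251875,  86.99414255,
        -1.54724137,  57.08429941,  -1.14490388]), 'joint_vel': array([-0.08719065,  0.0474288 ,  0.01753039,  0.05701406, -0.04058081,
       -0.06732235,  0.08098546]), 'joint_torque': array([-2.55221667e-04, -5.49709368e+01,  1.14324231e+00, -1.86629373e+01,
       -5.22683293e-02,  2.37819756e-02,  1.74044285e-04]), 'tool_pos': array([0.19245221, 0.62055383, 0.40380284]), 'tool_rot': array([[-9.55111374e-01,  2.96246499e-01, -5.23708445e-04],
       [ 2.96246962e-01,  9.55109784e-01, -1.74281115e-03],
       [-1.61026426e-05, -1.81972579e-03, -9.99998344e-01]]), 'contact_force': array([-0.68977803, -0.6008558 , -0.09526967]), 'wrist_torque': array([ 0.02062141, -0.03257807, -0.00668801]), 'opening': 0.09364394217447818}
scene [[485.5099194891927, 0.0, 322.53258858310744], [0.0, 485.5099194891927, 199.82743682735375], [0.0, 0.0, 1.0]] [[0.5078088610663295, 0.8612818376528125, 0.017993241839966086, -0.2986133821054339], [0.5650760478638033, -0.31725612137563036, -0.7616020047113295, -0.2125030465702
[... 220 characters left out ...]
1.0]] [[-0.0017033654582670364, -0.9999984758331082, -0.00038324610375911074, 0.024245515769655727], [-0.9870650129247371, 0.001742773678002686, -0.1603110195831696, 0.5230734373274638], [0.16031144315364299, 0.00010522056702280599, -0.9870664770534092, 0.7487598621494939], [0.0, 0.0, 0.0, 1.0]]
wrist [[323.5590026472283, 0.0, 318.0815033448894], [0.0, 323.5590026472283, 206.12274754718035], [0.0, 0.0, 1.0]] [[0.00017446671467219604, -0.9593318466251092, -0.2822806716943646, 0.08315489683299541], [0.999999984711642, 0.00017068848443678802, 3.797572454426e-05, -0.0013195229948702591], [1.1750738083321648e-05, -0.2822806740042567, 0.9593318617379601, 0.01939404915911025], [0.0, 0.0, 0.0, 1.0]]
```

View pics/scene0.png

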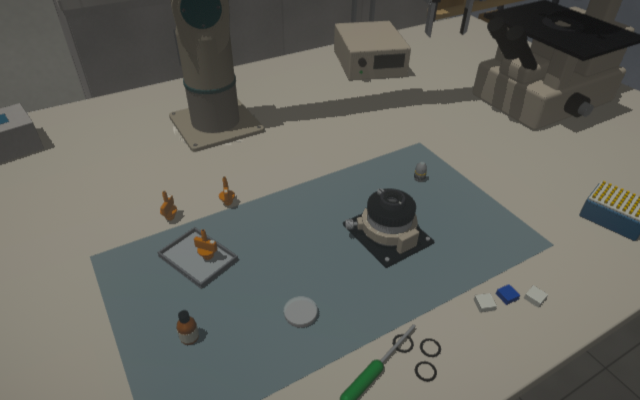

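View pics/top0.png

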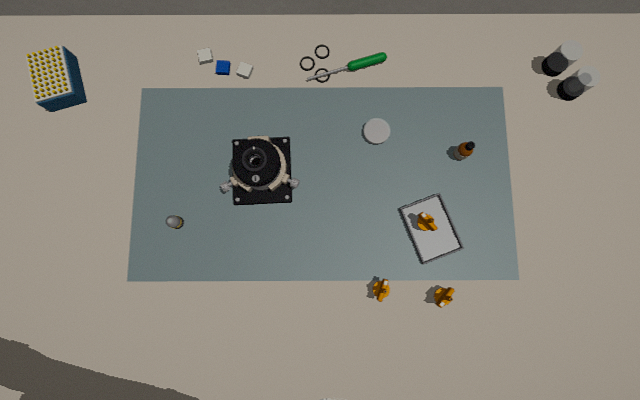

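View pics/wrist0.png

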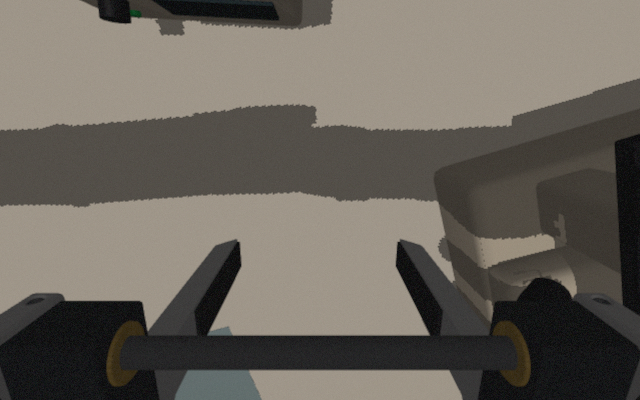

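The look-alikes in the top view are at (427,222) in the tray, (381,289) and (444,296). The scene view shows the same three at (205,245), (227,192) and (168,207). The tray one is farthest from the base, which is off the bottom of the top picture, so I'll check it in a close crop.

```bash
python3 - <<'E'
import cv2
import numpy as np
a=cv2.imread("pics/top0.png");s=cv2.imread("pics/scene0.png")
def c(i,x,y,w,k):return cv2.resize(i[y:y+w,x:x+w],None,fx=k,fy=k,interpolation=cv2.INTER_CUBIC)
cv2.imwrite("pics/crop0.png",np.vstack([np.hstack([c(a,402,197,50,8)[:290],c(s,180,220,50,8)[:290]]),np.hstack([c(a,230,135,50,8)[:300],c(s,365,175,50,8)[:300]])]))
E
```

```text
(no output)
```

View pics/crop0.png

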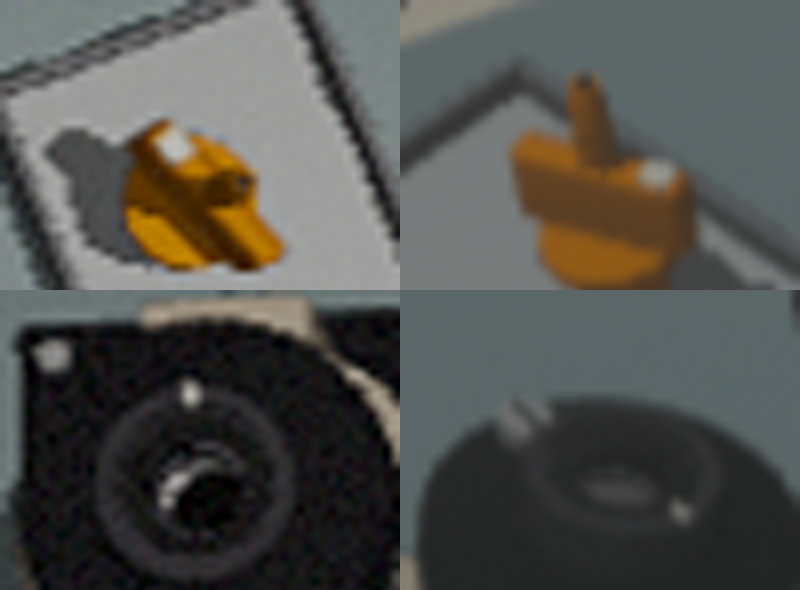

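```bash
cat > h.py <<'E'
import numpy as np,cv2
from plant import arm,cams
def bp(K,T,px,z):
    "pixel->world point on plane z; T world_to_cam"
    K=np.array(K);T=np.array(T);d=T[:3,:3].T@np.linalg.solve(K,[px[0],px[1],1]);c=-T[:3,:3].T@T[:3,3]
    return c+d*(z-c[2])/d[2]
def proj(K,T,p):
    p=np.atleast_2d(p);q=(np.array(K)@(np.array(T)[:3,:3]@p.T+np.array(T)[:3,3:4])).T
    return q[:,:2]/q[:,2:]
def get(n):
    s=arm.state();r=cams.read_camera(n)
    if n=="wrist":
        M=np.eye(4);M[:3,:3]=s["tool_rot"];M[:3,3]=s["tool_pos"]
        r["world_to_cam"]=np.linalg.inv(M@np.array(r["hand_eye"]))
    return r,s
def crop(i,x,y,w,h,k,f):
    cv2.imwrite(f,cv2.resize(i[y:y+h,x:x+w],None,fx=k,fy=k,interpolation=cv2.INTER_CUBIC))
E
python3 - <<'E'
from h import *
r,s=get("top");f=lambda px,z:bp(r["intrinsics"],r["world_to_cam"],px,z)
q,s=get("scene");g=lambda px,z:bp(q["intrinsics"],q["world_to_cam"],px,z)
print("barb tip",f((432,219.9),.077),g((180+585/8,220+80/8),.077))
print("wing mark",f((423.9,215.1),.052),g((180+657/8,220+173/8),.052))
print("rim",f((254.4,159),.104),"mark",f((253.75,147.75),.104),g((365+682/8,175+222/8),.104))
print("rim c scene",g((365+622/8-50,175+(462-290)/8),.104))
E
```

```text
barb tip [ 0.47209304 -0.1980872   0.077     ] [ 0.51769623 -0.11310049  0.077     ]
wing mark [ 0.4846047  -0.18927356  0.052     ] [ 0.53094288 -0.10226944  0.052     ]
rim [0.59052592 0.15438359 0.104     ] mark [0.61351372 0.15628598 0.104     ] [0.6633211  0.24394128 0.104     ]
rim c scene [0.59257917 0.15677962 0.104     ]
```

The crop confirms it. The tray fitting has its white wing mark at about (424,215) and its barb tip at (432,220). The port rim is centred at about (254,159) with its mark at (254,148). I'll move over the fitting for a wrist look.

>>> servo_tool(linear=[[-0.0505,-0.0328,0],[-0.0505,-0.0328,0],[-0.0505,-0.0328,0],[-0.0505,-0.0328,0],[-0.0505,-0.0328,0],[-0.0505,-0.0328,0],[-0.0505,-0.0328,0],[-0.0505,-0.0328,0]], rotation=[[0,0,0],[0,0,0],[0,0,0],[0,0,0],[0,0,0],[0,0,0],[0,0,0],[0,0,0]], gripper=[1,1,1,1,1,1,1,1])

```text
t: 1.25
tool_pos: [0.5017, 0.2489, 0.4048]
tool_rot: [[-0.955, 0.296, 0.0], [0.296, 0.955, 0.0], [-0.0, 0.0, -1.0]]
contact_force: [0.9, -0.3, -0.1]
opening: 0.0945
```

>>> servo_tool(linear=[[-0.0135,-0.054,0.0025],[-0.0135,-0.054,0.0025],[-0.0135,-0.054,0.0025],[-0.0135,-0.054,0.0025],[-0.0135,-0.054,0.0025],[-0.0135,-0.054,0.0025],[-0.0135,-0.054,0.0025],[-0.0135,-0.054,0.0025]], rotation=[[0,0,0],[0,0,0],[0,0,0],[0,0,0],[0,0,0],[0,0,0],[0,0,0],[0,0,0]], gripper=[1,1,1,1,1,1,1,1])

```text
t: 2.25
tool_pos: [0.4756, -0.1958, 0.3847]
tool_rot: [[-0.955, 0.296, 0.001], [0.296, 0.955, 0.0], [-0.0, 0.0, -1.0]]
contact_force: [0.5, -0.3, -0.4]
opening: 0.094
```

>>> servo_tool(linear=[[0,0,0],[0,0,0],[0,0,0],[0,0,0],[0,0,0],[0,0,0],[0,0,0],[0,0,0]], rotation=[[0,0,-7.5],[0,0,-7.5],[0,0,-7.5],[0,0,-7.5],[0,0,-7.5],[0,0,-7.5],[0,0,-7],[0,0,0]], gripper=[1,1,1,1,1,1,1,1])

```text
t: 3.25
tool_pos: [0.4757, -0.1943, 0.3846]
tool_rot: [[-0.822, -0.569, -0.0], [-0.569, 0.822, 0.0], [-0.0, 0.0, -1.0]]
contact_force: [0.9, 0.3, -0.9]
opening: 0.0939
```

```bash
python3 - <<'E'
from h import *
r,s=get("wrist");print(s["q"],s["tool_pos"],np.degrees(np.arctan2(s["tool_rot"][1,0],s["tool_rot"][0,0])))
np.savez("w1.npz",K=r["intrinsics"],T=r["world_to_cam"])
cv2.imwrite("pics/w1.png",r["pixels"]);crop(r["pixels"],220,90,200,180,4,"pics/w1c.png")
E
```

```text
[ 26.17617766  26.64479233 -10.12271863 109.5959223    6.45974765
  44.3050179  137.15159359] [ 0.47572563 -0.19425581  0.38463384] -145.32523579348617
```

View pics/w1.png

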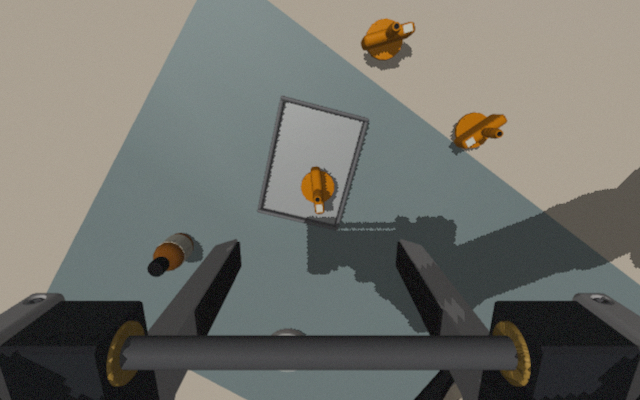

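View pics/w1c.png

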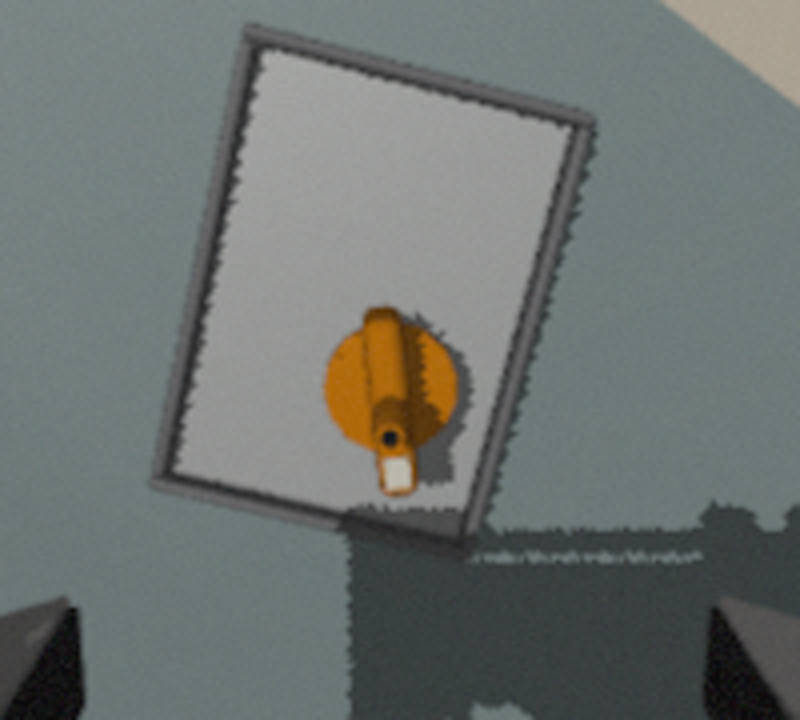

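```bash
python3 - <<'E'
from h import *
d=np.load("w1.npz")
for z0 in(.001,.003):
  f=lambda x,y,z:bp(d["K"],d["T"],(220+x/4,90+y/4),z+z0)
  a=f(384,321,.05);b=f(398.5,492,.05);tip=f(390,438,.075);c=(a+b)/2
  print(z0,c,np.linalg.norm(b-a),np.degrees(np.arctan2(*(b-a)[[1,0]])),tip)
  fl=f(391,387,.026);print("flange c",fl, 'w',np.linalg.norm(f(325,387,.026)-f(458,387,.026)))
r,s=get("top");f=lambda px,z:bp(r["intrinsics"],r["world_to_cam"],px,z);print(f((432,219.9),.077))
q,s=get("scene");g=lambda px,z:bp(q["intrinsics"],q["world_to_cam"],px,z)
print(g((180+185/8,220+80/8),.077))
E
```

```text
0.001 [ 0.47095997 -0.19811269  0.051     ] 0.04411800921497717 39.382509381967374 [ 0.47189831 -0.19785309  0.076     ]
flange c [ 0.47112152 -0.19812933  0.027     ] w 0.035606653248159266
0.003 [ 0.47055216 -0.19839465  0.053     ] 0.04383720903637279 39.38250938196738 [ 0.47144876 -0.19816121  0.078     ]
flange c [ 0.47074169 -0.19839118  0.029     ] w 0.035396106659151834
[ 0.47209304 -0.1980872   0.077     ]
[ 0.47130694 -0.19524789  0.077     ]
```

The wrist crop shows the wing in line with the jaws, with the marked end pointing image-down at about (320,213) and the flange centre at about (318,187). I'll correct the pose and descend.

>>> servo_tool(linear=[[0.0058,-0.0005,0],[0,0,0.03],[0,0,0.03],[0,0,0.03],[0,0,0.024],[0,0,0.01],[0,0,0.0],[0,0,0]], rotation=[[0,0,0],[0,0,-4.7],[0,0,0],[0,0,0],[0,0,0],[0,0,0],[0,0,0],[0,0,0]], gripper=[0.5,0.5,0.5,0.5,0.5,0.5,0.5,0.5], force=55)

```text
t: 4.4
tool_pos: [0.4717, -0.198, 0.2615]
tool_rot: [[-0.772, -0.635, 0.001], [-0.635, 0.772, -0.001], [-0.001, -0.001, -1.0]]
contact_force: [0.3, -0.1, -0.2]
opening: 0.0471
```

```bash
python3 - <<'E'
from h import *
r,s=get("wrist");print(s["q"],s["tool_pos"],np.degrees(np.arctan2(s["tool_rot"][1,0],s["tool_rot"][0,0])),s["opening"])
np.savez("w2.npz",K=r["intrinsics"],T=r["world_to_cam"])
crop(r["pixels"],200,120,240,180,3,"pics/w2c.png")
E
```

```text
[ 25.17176335  37.59691006  -8.24405387 115.88624373  11.06699018
  27.14803812 138.21016812] [ 0.47170164 -0.19799072  0.2614717 ] -140.54757119780774 0.047090791362935765
```

View pics/w2c.png

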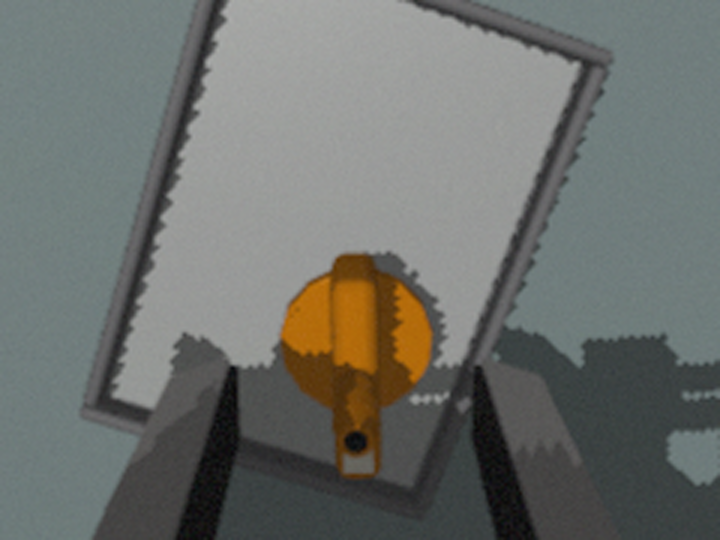

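The wing is centred and parallel between the jaws, with the barb tip at about (319,267). Next I descend the rest and grip.

>>> servo_tool(linear=[[0,0,0.012],[0,0,0.012],[0,0,0.0065],[0,0,0],[0,0,0],[0,0,0],[0,0,0],[0,0,0]], rotation=[[0,0,0],[0,0,0],[0,0,0],[0,0,0],[0,0,0],[0,0,0],[0,0,0],[0,0,0]], gripper=[0.5,0.5,0.5,0.5,0,0,0,0], force=55)

```text
t: 5.45
tool_pos: [0.4714, -0.1978, 0.2303]
tool_rot: [[-0.772, -0.636, 0.0], [-0.636, 0.772, -0.0], [-0.0, -0.0, -1.0]]
contact_force: [0.4, -0.2, -0.4]
opening: 0.0104
```

>>> servo_tool(linear=[[0,0,0],[0,0,0],[0,0,-0.01],[0,0,-0.03],[0,0,-0.05],[0,0,-0.05],[0,0,-0.05],[0,0,0]], rotation=[[0,0,0],[0,0,0],[0,0,0],[0,0,0],[0,0,0],[0,0,0],[0,0,0],[0,0,0]], gripper=[0,0,0,0,0,0,0,0])

```text
t: 6.45
tool_pos: [0.4722, -0.198, 0.4244]
tool_rot: [[-0.772, -0.635, 0.008], [-0.635, 0.772, -0.003], [-0.004, -0.008, -1.0]]
contact_force: [0.3, -0.1, -1.0]
opening: 0.0092
```

```bash
python3 - <<'E'
from h import *
r,s=get("wrist");print(s["q"],s["tool_pos"],np.degrees(np.arctan2(s["tool_rot"][1,0],s["tool_rot"][0,0])),s["opening"],s["contact_force"],s["wrist_torque"])
np.savez("w3.npz",K=r["intrinsics"],T=r["world_to_cam"])
crop(r["pixels"],200,150,240,180,3,"pics/w3c.png")
E
```

```text
[ 28.4957191   23.55204338 -12.46083488 107.28208849   6.57596294
  49.35659094 142.24748338] [ 0.47219491 -0.19801027  0.42437301] -140.54444577238726 0.009186070783890202 [ 0.25687466 -0.07115727 -0.99536137] [0.03311279 0.00940723 0.06108047]
```

View pics/w3c.png

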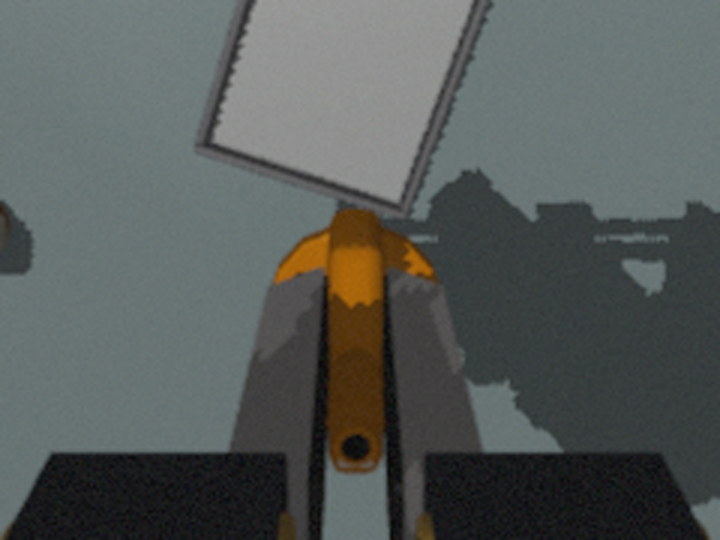

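The fitting is held, with opening 9.2 mm and the wing upright between the pads. Next I carry it over the port and look there.

>>> servo_tool(linear=[[-0.0525,0.0328,-0.006],[-0.0525,0.0328,-0.006],[-0.0525,0.0328,-0.006],[-0.0525,0.0328,-0.006],[-0.0525,0.0328,-0.006],[-0.0525,0.0328,-0.006],[0,0,0],[0,0,0]], rotation=[[0,0,0],[0,0,0],[0,0,0],[0,0,0],[0,0,0],[0,0,0],[0,0,8.7],[0,0,8.7]], gripper=[0,0,0,0,0,0,0,0])

```text
t: 7.5
tool_pos: [0.589, 0.1553, 0.4539]
tool_rot: [[-0.928, -0.373, -0.004], [-0.373, 0.928, -0.001], [0.004, 0.0, -1.0]]
contact_force: [-0.4, -0.8, -0.2]
opening: 0.0095
```

>>> servo_tool(linear=[[0,0,0],[0,0,0],[0,0,0],[0,0,0],[0,0,0],[0,0,0],[0,0,0],[0,0,0]], rotation=[[0,0,0],[0,0,0],[0,0,0],[0,0,0],[0,0,0],[0,0,0],[0,0,0],[0,0,0]], gripper=[0,0,0,0,0,0,0,0])

```text
t: 8.5
tool_pos: [0.5894, 0.1544, 0.4562]
tool_rot: [[-0.927, -0.376, -0.0], [-0.376, 0.927, 0.0], [0.0, 0.0, -1.0]]
contact_force: [0.6, 0.5, -0.8]
opening: 0.0096
```

```bash
python3 - <<'E'
from h import *
r,s=get("wrist");print(s["q"],s["tool_pos"],np.degrees(np.arctan2(s["tool_rot"][1,0],s["tool_rot"][0,0])),s["opening"],s["contact_force"],s["wrist_torque"])
np.savez("w4.npz",K=r["intrinsics"],T=r["world_to_cam"])
crop(r["pixels"],240,130,160,120,5,"pics/w4c.png")
b=cams.read_camera("top")["pixels"];crop(b,215,120,80,75,8,"pics/t4c.png")
E
```

```text
[-10.89337322  29.92630112 -10.24392143  89.82935384   5.83308086
  60.76829202  89.41530193] [0.58941762 0.15435056 0.45617175] -157.93363535788285 0.009578916250930694 [ 0.60399214  0.47381567 -0.76223233] [ 0.03014436  0.04366691 -0.07061765]
```

View pics/w4c.png

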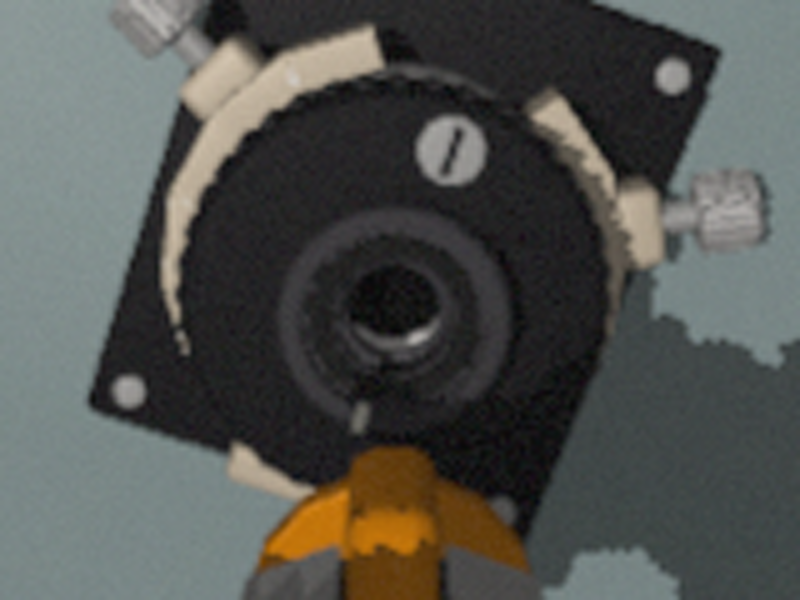

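```bash
python3 - <<'E'
from h import *
d=np.load("w4.npz")
f=lambda x,y,z:bp(d["K"],d["T"],(240+x/5,130+y/5),z)
c=f(396,322,.104);m=f(360,416,.104);print(c,m,np.degrees(np.arctan2(*(m-c)[[1,0]])),np.linalg.norm(m-c),np.linalg.norm(f(277,322,.104)-f(515,322,.104)),np.linalg.norm(f(396,206,.104)-f(396,438,.104)))
print(proj(d["K"],d["T"],c+.025*np.array([np.array([np.cos(t),np.sin(t),0]) for t in np.arange(0,6.28,.785)]))@np.eye(2)*5-[1200,650])
E
for i in 1 2 3; do python3 - <<'E'
from h import *
for k in range(2):
    s=arm.state();print(s["t"],s["contact_force"].round(2),s["wrist_torque"].round(3));
    s=arm.state();print(s["t"],s["contact_force"].round(2),s["wrist_torque"].round(3));
    cams.read_camera("top")
E
done
```

```text
[0.59022161 0.15532687 0.104     ] [0.61252335 0.15600993 0.104     ] 1.754310957112227 0.022312192427998277 0.050495244568346864 0.05079118234363552
[[352.43684792 425.89207737]
 [440.89623449 425.27624125]
 [504.2740225  364.67979659]
 [505.49849335 277.26117967]
 [441.43171686 214.14397742]
 [349.5444594  214.65912224]
 [286.09851581 278.48065485]
 [288.15669448 365.86672824]]
8.6 [ 0.46 -0.25 -0.12] [ 0.052  0.012 -0.01 ]
8.6 [ 0.46 -0.25 -0.12] [ 0.052  0.012 -0.01 ]
8.65 [ 0.61  0.59 -0.56] [0.038 0.005 0.051]
8.65 [ 0.61  0.59 -0.56] [0.038 0.005 0.051]
8.7 [-0.12  0.32 -0.24] [ 0.134  0.048 -0.02 ]
8.7 [-0.12  0.32 -0.24] [ 0.134  0.048 -0.02 ]
8.75 [-0.17 -0.31 -0.62] [ 0.045 -0.011  0.03 ]
8.75 [-0.17 -0.31 -0.62] [ 0.045 -0.011  0.03 ]
8.8 [ 0.08 -0.25 -0.14] [ 0.067  0.058 -0.017]
8.8 [ 0.08 -0.25 -0.14] [ 0.067  0.058 -0.017]
8.85 [-0.15  0.55  0.54] [0.013 0.026 0.048]
8.85 [-0.15  0.55  0.54] [0.013 0.026 0.048]
```

The wrist crop shows the rim centred at about (319,194) with its mark at about (312,213). From it the mouth is near (0.5902, 0.1553) and the mark yaw is 2 to 5°. I'll align and come down to just above the rim.

>>> servo_tool(linear=[[-0.0011,0.0006,0],[0,0,0.03],[0,0,0.03],[0,0,0.03],[0,0,0.015],[0,0,0.006],[0,0,0],[0,0,0]], rotation=[[0,0,0],[0,0,2],[0,0,0],[0,0,0],[0,0,0],[0,0,0],[0,0,0],[0,0,0]], gripper=[0,0,0,0,0,0,0,0])

```text
t: 9.9
tool_pos: [0.5906, 0.1554, 0.3462]
tool_rot: [[-0.939, -0.343, 0.002], [-0.343, 0.939, 0.001], [-0.002, -0.0, -1.0]]
contact_force: [0.4, -0.5, -0.5]
opening: 0.0097
```

```bash
python3 - <<'E'
from h import *
r,s=get("wrist");print(s["q"],s["tool_pos"],np.degrees(np.arctan2(s["tool_rot"][1,0],s["tool_rot"][0,0])),s["opening"],s["contact_force"],s["wrist_torque"],s["joint_torque"])
a,_=get("scene");b,_=get("top")
c=lambda i,x,y,w,h,k:cv2.resize(i[y:y+h,x:x+w],None,fx=k,fy=k,interpolation=cv2.INTER_CUBIC)
cv2.imwrite("pics/s5.png",np.hstack([c(a["pixels"],350,130,80,100,5),c(b["pixels"],215,115,80,100,5)]))
cv2.imwrite("pics/w5.png",c(r["pixels"],220,150,200,150,4))
E
```

```text
[-11.85273929  36.68414383  -8.8895881   96.81598916   7.26287662
  46.94897166  86.09797218] [0.59063401 0.1554474  0.34621787] -159.93810405367 0.009701990352058744 [ 0.37243748 -0.47664788 -0.49772359] [0.07067008 0.03764892 0.02145029] [-6.90287008e-03 -5.27764964e+01 -1.33874405e+00 -1.61079186e+01
  1.74805132e-02  7.79253803e-02  1.02667721e-04]
```

View pics/s5.png

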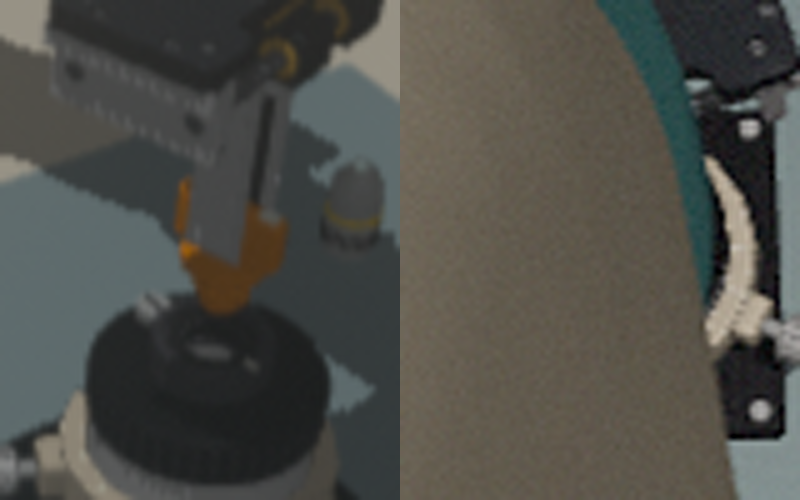

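View pics/w5.png

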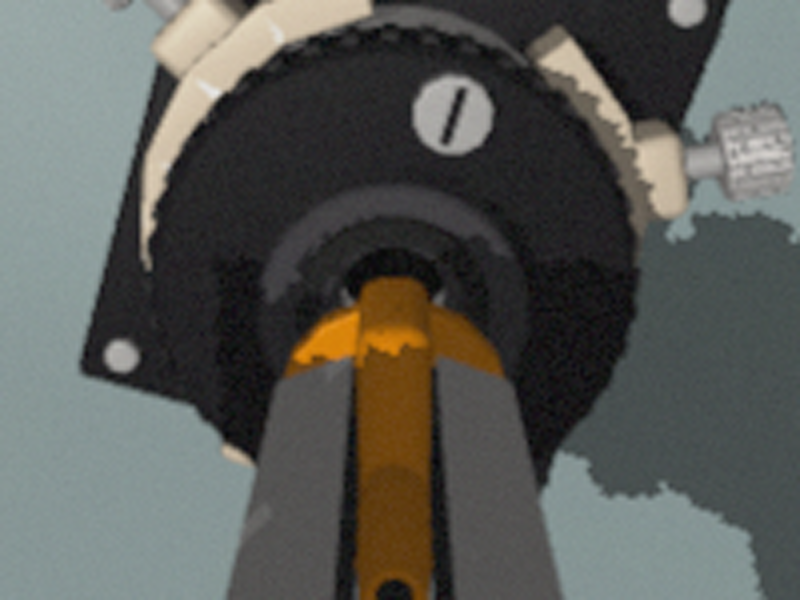

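```bash
python3 - <<'E'
from h import *
a,_=get("scene")
for x,y,z in[(.5903,.1553,.104),(.5906,.1554,.118),(.5906,.1554,.139),(.5906,.1554,.156)]:
    print((proj(a["intrinsics"],a["world_to_cam"],[x,y,z])-[350,130])*5)
r=[proj(a["intrinsics"],a["world_to_cam"],[.5903+.025*np.cos(t),.1553+.025*np.sin(t),.104])[0] for t in np.arange(0,6.2,.1)]
r=(np.array(r)-[350,130])*5;print(r.min(0),r.max(0))
i=cv2.resize(a["pixels"][130:230,350:430],None,fx=8,fy=8,interpolation=cv2.INTER_CUBIC);i=cv2.convertScaleAbs(i,alpha=2.2,beta=10)
cv2.imwrite("pics/s5b.png",i[200:700])
E
```

```text
[[207.29660273 330.45310423]]
[[211.87584283 303.49698146]]
[[217.90168277 261.5593111 ]]
[[222.90891974 226.71074966]]
[144.15564193 290.80234079] [270.6677532  371.70413217]
```

View pics/s5b.png

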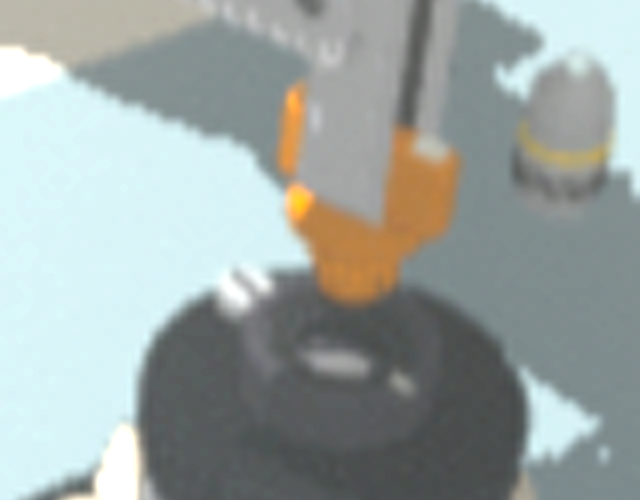

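```bash
python3 - <<'E'
from h import *
a,_=get("scene");s=arm.state()
k=10;x0,y0=365,150
i=cv2.resize(a["pixels"][y0:y0+56,x0:x0+60],None,fx=k,fy=k,interpolation=cv2.INTER_CUBIC);i=cv2.convertScaleAbs(i,alpha=2.2,beta=10)
j=i.copy()
def circ(c,r,z,col,off):
    t=np.linspace(0,2*np.pi,60);P=np.c_[c[0]+r*np.cos(t),c[1]+r*np.sin(t),0*t+z]
    draw(P,col,off)
def draw(P,col,off):
    p=(proj(a["intrinsics"],a["world_to_cam"],P)+off-[x0,y0]+.5)*k-.5
    cv2.polylines(j,[p.astype(int).reshape(-1,1,2)],False,col,1)
off=np.array([1.2,1.5])
c=np.array([.5902,.1553]);
circ(c,.025,.104,(0,0,255),off);circ(c,.020,.104,(0,0,255),off)
R=s["tool_rot"];f=s["tool_pos"][:2]
w=s["tool_pos"][2]-.18-.009
circ(f,.0105,w-.038,(255,0,0),off);circ(f,.018,w-.017,(255,0,0),off);circ(f,.018,w-.012,(255,0,0),off)
X=R[:2,0];Y=R[:2,1]
for z in(w-.012,w+.012):
    draw(np.array([[*(f+X*u+Y*v),z] for u,v in[(.023,.005),(.023,-.005),(-.023,-.005),(-.023,.005),(.023,.005)]]),(0,255,0),off)
cv2.imwrite("pics/ov.png",np.vstack([j])); print(w)
E
```

```text
0.15663287685713084
```

View pics/ov.png

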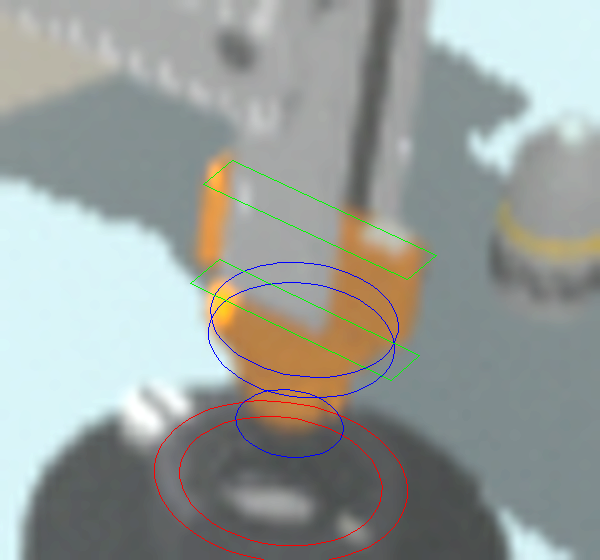

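```bash
python3 - <<'E'
from h import *
a=sum(get("scene")[0]["pixels"].astype(float) for _ in range(4))/4
x0,y0=365,150
i=a[y0:y0+60,x0:x0+60];i=255*(np.clip(i/255,0,1)**.4)
i=cv2.resize(i.astype(np.uint8),None,fx=10,fy=10,interpolation=cv2.INTER_LANCZOS4)
cv2.imwrite("pics/g5.png",i)
E
```

```text
(no output)
```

View pics/g5.png

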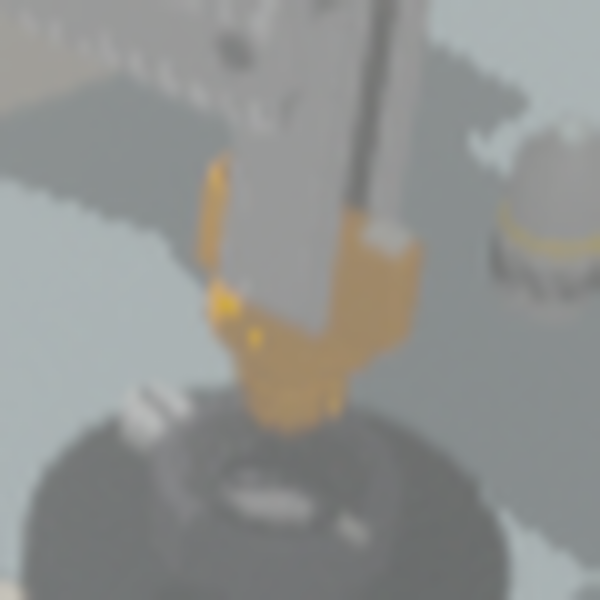

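```bash
python3 - <<'E'
from h import *
r,_=get("scene");a=r["pixels"].astype(float)
for _ in range(3): a+=get("scene")[0]["pixels"]
a/=4
P=lambda p:(proj(r["intrinsics"],r["world_to_cam"],p)[0]-[365,150]+.5)*10-.5
for an in(1.75,4.7):
    t=np.radians(an);print("mark",an,P([.5902+.0225*np.cos(t),.1553+.0225*np.sin(t),.104]))
print("c",P([.5902,.1553,.104]))
i=a[190:215,375:410];i=np.clip((i-10)*4,0,255)
i=cv2.resize(i.astype(np.uint8),None,fx=20,fy=20,interpolation=cv2.INTER_LANCZOS4);cv2.imwrite("pics/g5r.png",i)
E
```

```text
mark 1.75 [340.65376384 528.44618972]
mark 4.7 [345.17537766 526.36853033]
c [268.79079756 465.12398286]
```

View pics/g5r.png

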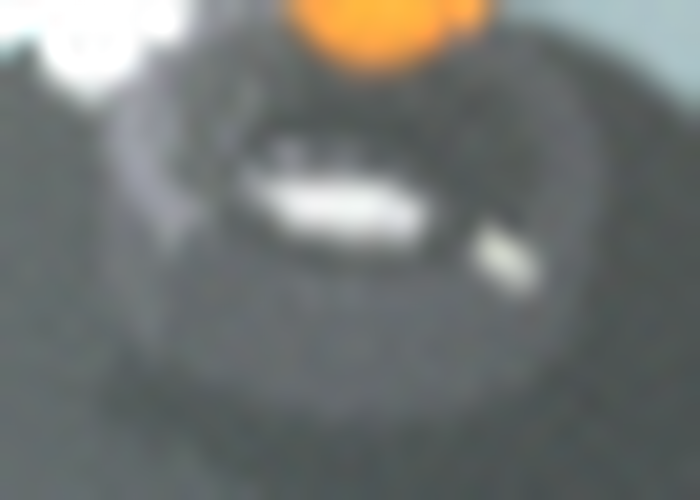

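```bash
python3 - <<'E'
from h import *
r,s=get("wrist");k=6;x0,y0=260,185
print(s["t"],s["tool_pos"])
i=r["pixels"][y0:y0+95,x0:x0+120].astype(float);i=255*(i/255)**.5
j=cv2.resize(i.astype(np.uint8),None,fx=k,fy=k,interpolation=cv2.INTER_CUBIC)
cv2.imwrite("pics/w6raw.png",j)
R=s["tool_rot"];p0=s["tool_pos"]
def draw(P,col):
    p=(proj(r["intrinsics"],r["world_to_cam"],P)-[x0,y0]+.5)*k-.5
    cv2.polylines(j,[p.astype(int).reshape(-1,1,2)],False,col,1)
t=np.linspace(0,2*np.pi,60)
C=lambda c,rad,z:np.c_[c[0]+rad*np.cos(t),c[1]+rad*np.sin(t),0*t+z]
c=[.5902,.1553]
draw(C(c,.025,.104),(0,0,255));draw(C(c,.020,.104),(0,0,255))
T=lambda q:(R@np.array(q).T).T+p0
zw=.18+.009   # wings point along tool z
for z in(zw+.012,zw+.017): draw(T(np.c_[.018*np.cos(t),.018*np.sin(t),0*t+z]),(255,0,0))
for z in(zw-.012,): draw(T([[u,v,z] for u,v in[(.023,.005),(.023,-.005),(-.023,-.005),(-.023,.005),(.023,.005)]]),(0,255,0))
draw(T(np.c_[.0045*np.cos(t),.0045*np.sin(t),0*t+zw-.037]),(255,255,0))
cv2.imwrite("pics/w6.png",j)
E
```

```text
10.55 [0.59023108 0.15530398 0.3451226 ]
```

View pics/w6.png

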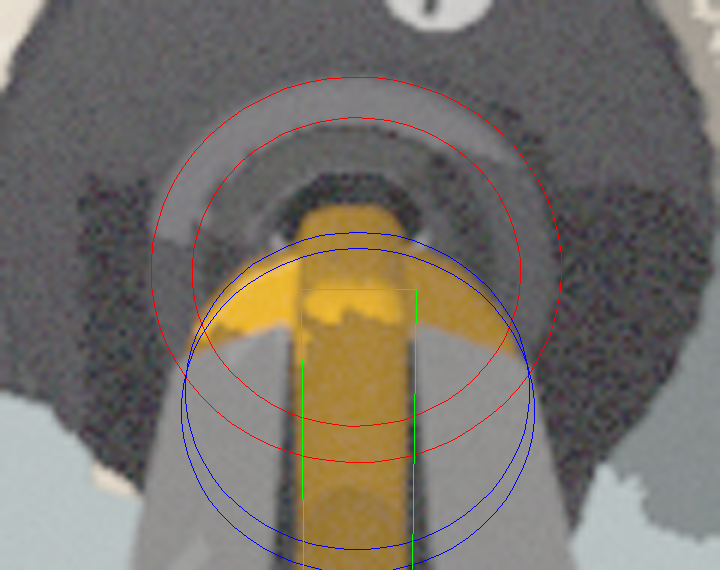

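View pics/w6raw.png

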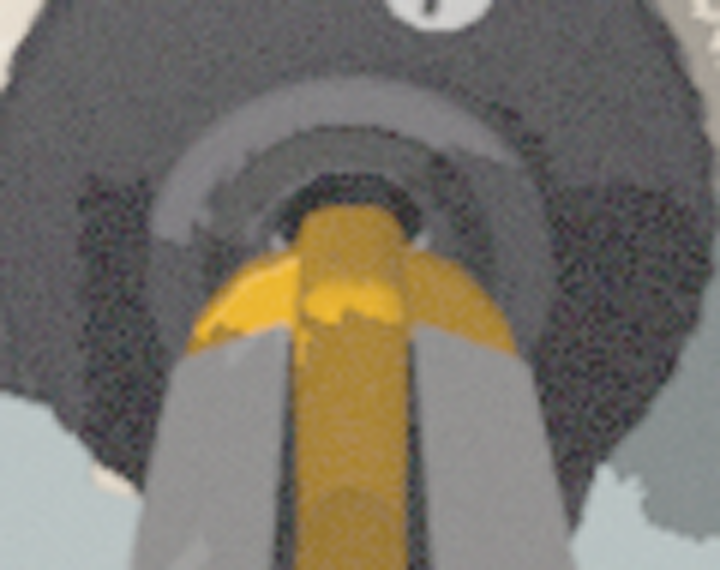

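The overlay of the rim and fitting models on the wrist picture agrees within about 0.7 mm, rim centre at about (319,230). The scene view had suggested 1–2 mm of misalignment, but it is coarse. I'll insert gently.

>>> servo_tool(linear=[[0,0,0.01],[0,0,0.005],[0,0,0.003],[0,0,0.003],[0,0,0.002],[0,0,0.002],[0,0,0],[0,0,0]], rotation=[[0,0,0],[0,0,0],[0,0,0],[0,0,0],[0,0,0],[0,0,0],[0,0,0],[0,0,0]], gripper=[0,0,0,0,0,0,0,0])

```text
t: 11.6
tool_pos: [0.5903, 0.1553, 0.3203]
tool_rot: [[-0.939, -0.343, 0.0], [-0.343, 0.939, 0.0], [-0.0, -0.0, -1.0]]
contact_force: [-0.1, 0.0, 0.8]
opening: 0.0093
```

```bash
cat > st.py <<'E'
from h import *
import sys
n=int(sys.argv[1]) if len(sys.argv)>1 else 4
F=[];M=[]
for k in range(n):
    s=arm.state();F.append(s["contact_force"]);M.append(s["wrist_torque"])
    if k<n-1: cams.read_camera("scene")
print("t",round(s["t"],2),"pos",s["tool_pos"].round(5),"yaw",np.degrees(np.arctan2(s["tool_rot"][1,0],s["tool_rot"][0,0])).round(2),"tilt",s["tool_rot"][:2,2].round(4),"open",round(s["opening"],4))
print("F",np.mean(F,0).round(2),"M",np.mean(M,0).round(3),"q7",s["q"][6].round(1),"jt",s["joint_torque"].round(3))
E
python3 st.py 4
```

```text
t 11.75 pos [0.59029 0.15532 0.32029] yaw -159.94 tilt [0.0002 0.0001] open 0.0099
F [ 0.43  0.49 -0.31] M [ 0.057  0.022 -0.01 ] q7 85.7 jt [-1.0000e-03 -5.3914e+01 -1.3300e+00 -1.5365e+01  1.6000e-02  7.6000e-02
 -0.0000e+00]
```

>>> servo_tool(linear=[[0,0,0.001],[0,0,0.001],[0,0,0.001],[0,0,0.001],[0,0,0.0005],[0,0,0],[0,0,0],[0,0,0]], rotation=[[0,0,0],[0,0,0],[0,0,0],[0,0,0],[0,0,0],[0,0,0],[0,0,0],[0,0,0]], gripper=[0,0,0,0,0,0,0,0])

```text
t: 12.75
tool_pos: [0.5902, 0.1553, 0.3157]
tool_rot: [[-0.939, -0.343, 0.0], [-0.343, 0.939, 0.0], [-0.0, 0.0, -1.0]]
contact_force: [0.1, -0.3, -1.3]
opening: 0.0096
```

```bash
python3 st.py 3
```

```text
t 12.85 pos [0.59024 0.1553  0.31569] yaw -159.93 tilt [ 0. -0.] open 0.0095
F [ 0.03 -0.29 -0.56] M [0.065 0.022 0.003] q7 85.6 jt [-0.0000e+00 -5.4067e+01 -1.3250e+00 -1.5213e+01  1.6000e-02  7.6000e-02
 -0.0000e+00]
```

>>> servo_tool(linear=[[0,0,0.0005],[0,0,0.0005],[0,0,0.0005],[0,0,0.0005],[0,0,0],[0,0,0],[0,0,0],[0,0,0]], rotation=[[0,0,0],[0,0,0],[0,0,0],[0,0,0],[0,0,0],[0,0,0],[0,0,0],[0,0,0]], gripper=[0,0,0,0,0,0,0,0])

```text
t: 13.85
tool_pos: [0.5902, 0.1553, 0.3137]
tool_rot: [[-0.939, -0.343, -0.0], [-0.343, 0.939, 0.0], [-0.0, 0.0, -1.0]]
contact_force: [0.2, -0.3, -1.5]
opening: 0.0096
```

```bash
python3 st.py 2; python3 - <<'E'
from h import *
a=sum(get("scene")[0]["pixels"].astype(float) for _ in range(1))/1
i=a[150:210,365:425];i=255*(np.clip(i/255,0,1)**.5)
cv2.imwrite("pics/g7.png",cv2.resize(i.astype(np.uint8),None,fx=10,fy=10,interpolation=cv2.INTER_LANCZOS4))
E
```

```text
t 13.9 pos [0.59024 0.15532 0.31368] yaw -159.94 tilt [0. 0.] open 0.01
F [ 0.56 -0.37 -0.89] M [ 0.056 -0.014 -0.023] q7 85.6 jt [ 1.0000e-03 -5.4129e+01 -1.3210e+00 -1.5145e+01  1.6000e-02  7.6000e-02
 -0.0000e+00]
```

View pics/g7.png

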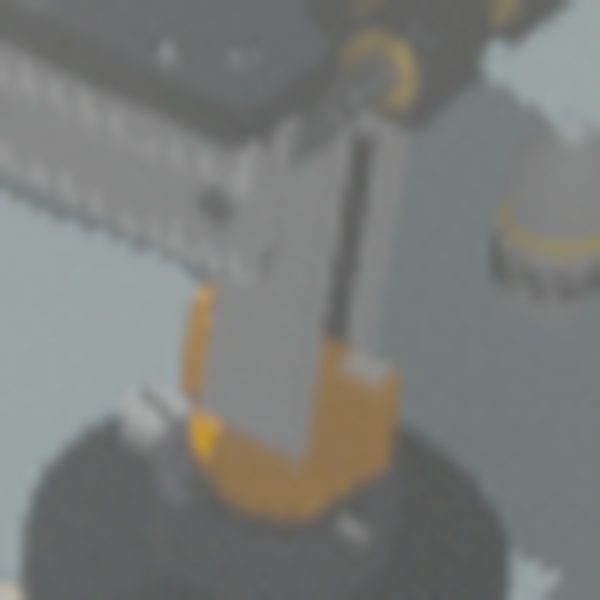

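The stud is in the bore, and the flange sits just above the rim at about (393,201). There is no contact force yet, so I continue.

>>> servo_tool(linear=[[0,0,0.0004],[0,0,0.0004],[0,0,0.0004],[0,0,0.0004],[0,0,0.0004],[0,0,0],[0,0,0],[0,0,0]], rotation=[[0,0,0],[0,0,0],[0,0,0],[0,0,0],[0,0,0],[0,0,0],[0,0,0],[0,0,0]], gripper=[0,0,0,0,0,0,0,0])

```text
t: 14.95
tool_pos: [0.5903, 0.1553, 0.3122]
tool_rot: [[-0.939, -0.343, 0.0], [-0.343, 0.939, 0.0], [-0.0, -0.0, -1.0]]
contact_force: [-2.6, -1.3, 5.6]
opening: 0.0097
```

```bash
python3 st.py 3
```

```text
t 15.05 pos [0.59027 0.15533 0.31216] yaw -159.93 tilt [0.0004 0.0001] open 0.01
F [-1.89 -1.1   5.5 ] M [-0.055  0.453 -0.004] q7 85.6 jt [-6.7000e-02 -5.0953e+01 -1.2240e+00 -1.4573e+01  6.6000e-02 -5.2600e-01
 -6.0000e-03]
```

Contact is at z ≈ 0.312, the thread start, as expected. I'll begin turning clockwise.

>>> servo_tool(linear=[[0,0,0],[0,0,0],[0,0,0],[0,0,5e-05],[0,0,8e-05],[0,0,8e-05],[0,0,8e-05],[0,0,8e-05]], rotation=[[0,0,5],[0,0,5],[0,0,5],[0,0,5],[0,0,5],[0,0,5],[0,0,5],[0,0,5]], gripper=[0,0,0,0,0,0,0,0])

```text
t: 16.05
tool_pos: [0.5906, 0.1555, 0.3114]
tool_rot: [[-0.939, 0.343, 0.001], [0.343, 0.939, 0.0], [-0.001, 0.001, -1.0]]
contact_force: [0.5, 0.3, 2.2]
opening: 0.0096
```

```bash
python3 st.py 3
```

```text
t 16.15 pos [0.59059 0.15562 0.3114 ] yaw 160.06 tilt [0.0014 0.0002] open 0.0095
F [0.76 0.32 1.8 ] M [ 0.12  -0.114 -0.028] q7 55.1 jt [ 1.5000e-02 -5.2643e+01  1.6380e+00 -1.4020e+01 -5.7000e-02  3.3700e-01
 -3.5100e-01]
```

>>> servo_tool(linear=[[0,0,0.0001],[0,0,0.0001],[0,0,0.0001],[0,0,0.0001],[0,0,0.0001],[0,0,0.0001],[0,0,0.0001],[0,0,0.0001]], rotation=[[0,0,6],[0,0,6],[0,0,6],[0,0,6],[0,0,6],[0,0,6],[0,0,6],[0,0,6]], gripper=[0,0,0,0,0,0,0,0])

```text
t: 17.15
tool_pos: [0.5908, 0.1555, 0.3107]
tool_rot: [[-0.374, 0.927, 0.002], [0.927, 0.374, 0.0], [-0.0, 0.002, -1.0]]
contact_force: [0.6, 1.0, 1.5]
opening: 0.0096
```

```bash
python3 st.py 3
```

```text
t 17.25 pos [0.5907  0.15576 0.31064] yaw 112.15 tilt [0.0017 0.0003] open 0.0097
F [1.47 0.81 1.01] M [ 0.115 -0.256 -0.027] q7 18.9 jt [  0.248 -52.049   5.067 -13.169   0.062   0.577  -0.428]
```

>>> servo_tool(linear=[[0,0,0.00011],[0,0,0.00011],[0,0,0.00011],[0,0,0.00011],[0,0,0.00011],[0,0,0.00011],[0,0,0.00011],[0,0,0.00011]], rotation=[[0,0,6.5],[0,0,6.5],[0,0,6.5],[0,0,6.5],[0,0,6.5],[0,0,6.5],[0,0,6.5],[0,0,6.5]], gripper=[0,0,0,0,0,0,0,0])

```text
t: 18.25
tool_pos: [0.5909, 0.155, 0.31]
tool_rot: [[0.499, 0.866, 0.002], [0.866, -0.499, -0.0], [0.001, 0.002, -1.0]]
contact_force: [1.0, -0.2, 2.2]
opening: 0.009
```

```bash
python3 st.py 6; python3 - <<'E'
from h import *
a,_=get("wrist");i=255*(a["pixels"]/255.)**.5
crop(i.astype(np.uint8),240,170,160,120,5,"pics/w8.png")
E
```

```text
t 18.5 pos [0.59074 0.15522 0.30992] yaw 60.24 tilt [0.0016 0.    ] open 0.0095
F [1.69 0.   3.43] M [-0.101 -0.352  0.007] q7 -20.6 jt [-4.8800e-01 -5.0717e+01  7.4250e+00 -1.1885e+01  2.0000e-02  8.7100e-01
  3.0000e-03]
```

View pics/w8.png

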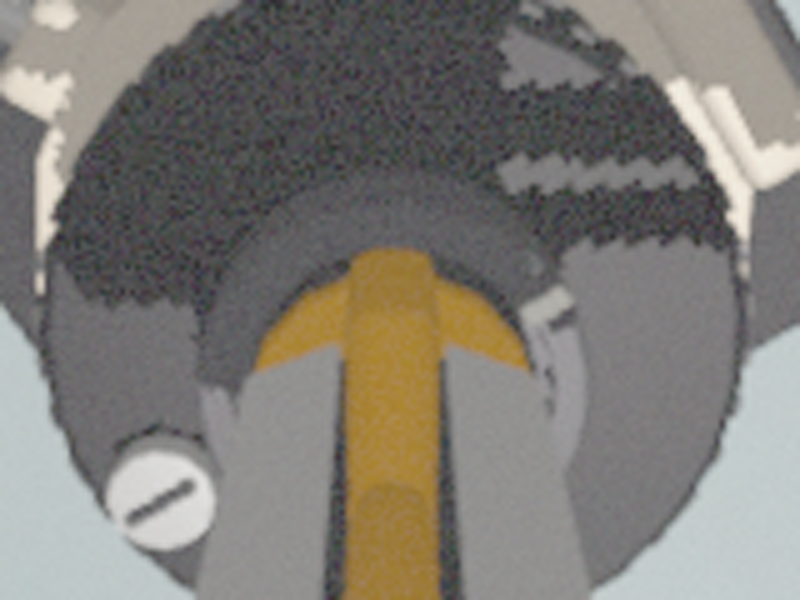

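The wing and flange have turned with the gripper, and the rim mark is now at about (350,231). I release, open wide, and turn back 180° for the second grip, raising it 1.5 mm for clearance.

>>> servo_tool(linear=[[0,0,0],[0,0,0],[0,0,0],[0,0,-0.0005],[0,0,-0.0005],[0,0,-0.0005],[0,0,0],[0,0,0]], rotation=[[0,0,0],[0,0,0],[0,0,0],[0,0,0],[0,0,0],[0,0,0],[0,0,-10],[0,0,-10]], gripper=[0.75,0.75,0.75,0.75,0.75,0.75,0.75,0.75])

```text
t: 19.55
tool_pos: [0.5902, 0.1554, 0.3111]
tool_rot: [[0.167, 0.986, -0.0], [0.986, -0.167, -0.0], [-0.0, -0.0, -1.0]]
contact_force: [-0.4, 0.9, -0.5]
opening: 0.0703
```

```bash
python3 st.py 1; python3 - <<'E'
from h import *
a,_=get("wrist");i=255*(a["pixels"]/255.)**.5
crop(i.astype(np.uint8),220,150,200,150,4,"pics/w9.png")
E
```

```text
t 19.55 pos [0.59016 0.15541 0.31106] yaw 80.4 tilt [-0.0001 -0.0003] open 0.0703
F [-0.39  0.87 -0.51] M [-0.055  0.078  0.008] q7 -5.2 jt [ -1.338 -52.915   7.807 -14.419  -0.426   0.101  -1.125]
```

View pics/w9.png

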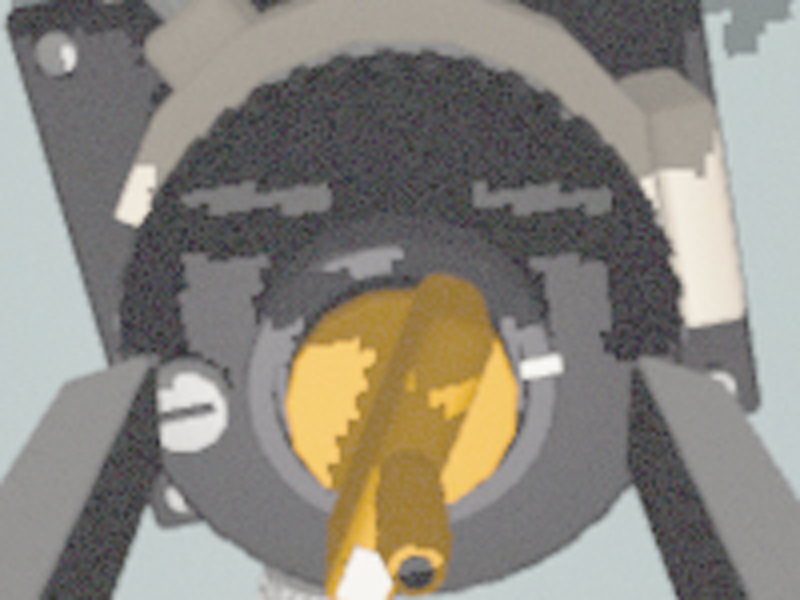

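The fitting stands in the port with its flange inside the rim. I continue the back-turn.

>>> servo_tool(linear=[[0,0,0],[0,0,0],[0,0,0],[0,0,0],[0,0,0],[0,0,0],[0,0,0],[0,0,0]], rotation=[[0,0,-10],[0,0,-10],[0,0,-10],[0,0,-10],[0,0,-10],[0,0,-10],[0,0,-10],[0,0,-10]], gripper=[0.75,0.75,0.75,0.75,0.75,0.75,0.75,0.75])

```text
t: 20.6
tool_pos: [0.5902, 0.1551, 0.311]
tool_rot: [[-0.941, 0.338, -0.0], [0.338, 0.941, -0.0], [0.0, -0.0, -1.0]]
contact_force: [-0.1, -0.8, -0.5]
opening: 0.0704
```

>>> servo_tool(linear=[[0,0,0],[0,0,0],[0,0,0],[0,0,0],[0,0,0],[0,0,0],[0,0,0],[0,0,0]], rotation=[[0,0,-10],[0,0,-10],[0,0,-10],[0,0,-10],[0,0,-10],[0,0,-10],[0,0,-10],[0,0,-10]], gripper=[0.75,0.75,0.75,0.75,0.75,0.75,0.75,0.75])

```text
t: 21.6
tool_pos: [0.5902, 0.155, 0.3109]
tool_rot: [[-0.497, -0.868, -0.001], [-0.868, 0.497, -0.001], [0.001, 0.0, -1.0]]
contact_force: [-0.7, 0.4, 0.2]
opening: 0.0708
```

```bash
python3 st.py 1; python3 - <<'E'
from h import *
a,_=get("wrist");i=255*(a["pixels"]/255.)**.5
crop(i.astype(np.uint8),220,150,200,150,4,"pics/w10.png")
E
```

```text
t 21.6 pos [0.59022 0.15499 0.31092] yaw -119.78 tilt [-0.0006 -0.0006] open 0.0708
F [-0.72  0.4   0.23] M [0.079 0.081 0.032] q7 116.6 jt [-1.1670e+00 -5.4447e+01 -3.2370e+00 -1.4920e+01 -3.1100e-01 -3.0000e-02
 -1.1350e+00]
```

View pics/w10.png

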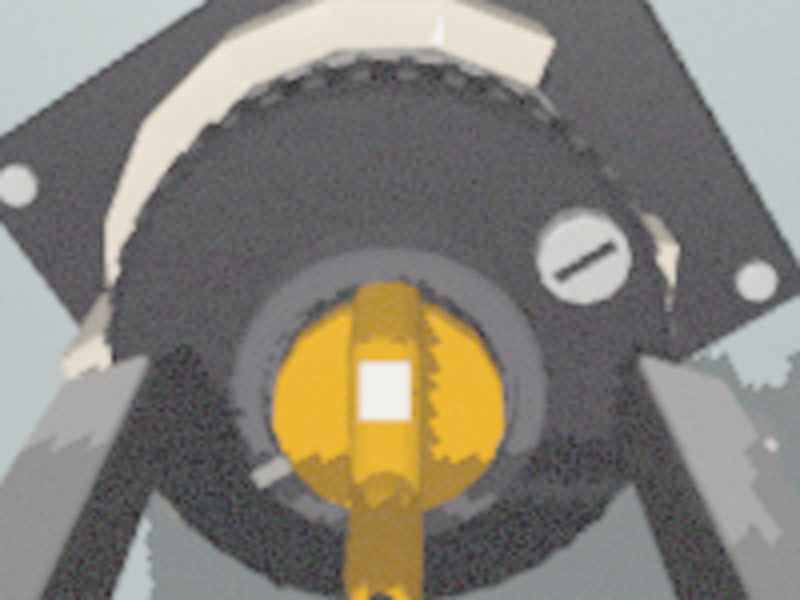

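The wing is aligned again with the white mark at (316,247). I regrip at 60 N.

>>> servo_tool(linear=[[0,0,0],[0,0,0],[0,0,0],[0,0,0],[0,0,0],[0,0,0],[0,0,0],[0,0,0]], rotation=[[0,0,0],[0,0,0],[0,0,0],[0,0,0],[0,0,0],[0,0,0],[0,0,0],[0,0,0]], gripper=[0,0,0,0,0,0,0,0], force=60)

```text
t: 22.65
tool_pos: [0.5904, 0.1552, 0.3112]
tool_rot: [[-0.499, -0.866, 0.0], [-0.866, 0.499, -0.0], [-0.0, -0.0, -1.0]]
contact_force: [0.7, 0.9, -0.1]
opening: 0.0097
```

```bash
python3 st.py 4
```

```text
t 22.8 pos [0.59036 0.15522 0.31117] yaw -119.94 tilt [ 0.0003 -0.    ] open 0.0091
F [ 0.31  0.04 -0.06] M [ 0.022 -0.11   0.002] q7 116.5 jt [-3.3700e-01 -5.3733e+01 -4.3560e+00 -1.4434e+01 -1.4000e-01  2.1700e-01
  1.0000e-03]
```

>>> servo_tool(linear=[[0,0,0.0001],[0,0,0.0001],[0,0,0.0001],[0,0,0.0001],[0,0,0.0001],[0,0,0.0001],[0,0,0.0001],[0,0,0.0001]], rotation=[[0,0,6],[0,0,6],[0,0,6],[0,0,6],[0,0,6],[0,0,6],[0,0,6],[0,0,6]], gripper=[0,0,0,0,0,0,0,0])

```text
t: 23.8
tool_pos: [0.5902, 0.1551, 0.3102]
tool_rot: [[-0.979, -0.206, -0.0], [-0.206, 0.979, -0.0], [0.0, -0.0, -1.0]]
contact_force: [0.3, -0.7, -0.2]
opening: 0.0093
```

```bash
python3 st.py 6
```

```text
t 24.05 pos [0.59021 0.15533 0.31027] yaw -167.84 tilt [-0.0001  0.    ] open 0.0092
F [ 0.41 -0.64 -0.39] M [-0.064 -0.138 -0.01 ] q7 79.5 jt [-4.0300e-01 -5.4169e+01 -1.0380e+00 -1.4796e+01 -1.1800e-01  2.0600e-01
  5.0000e-03]
```

```bash
cat > tq.py <<'E'
from h import *
L=[]
for k in range(5):
    s=arm.state();L.append([s["wrist_torque"][2],s["joint_torque"][6],s["contact_force"][2]])
    if k<4: cams.read_camera("scene")
L=np.array(L);y=np.degrees(np.arctan2(s["tool_rot"][1,0],s["tool_rot"][0,0]))
print("t",s["t"].__round__(2),"yaw",y.round(2),"z",s["tool_pos"][2].round(5),"Mz",L[:,0].round(3),"mean",L[:,0].mean().round(3),"j7",L[:,1].round(3),"Fz",L[:,2].mean().round(2),"q7",s["q"][6].round(1))
E
```

>>> servo_tool(linear=[[0,0,3e-05],[0,0,3e-05],[0,0,4e-05],[0,0,3e-05],[0,0,3e-05],[0,0,4e-05],[0,0,3e-05],[0,0,4e-05]], rotation=[[0,0,2],[0,0,2],[0,0,2],[0,0,2],[0,0,2],[0,0,2],[0,0,2],[0,0,2]], gripper=[0,0,0,0,0,0,0,0])

```text
t: 25.05
tool_pos: [0.5902, 0.1553, 0.31]
tool_rot: [[-0.997, 0.071, -0.0], [0.071, 0.997, -0.0], [0.0, -0.0, -1.0]]
contact_force: [0.3, -0.2, -1.2]
opening: 0.0097
```

```bash
python3 tq.py
```

```text
t 25.25 yaw 176.08 z 0.30999 Mz [ 0.023 -0.019  0.026 -0.009  0.02 ] mean 0.008 j7 [ 0.215 -0.004 -0.154 -0.059 -0.019] Fz -1.08 q7 67.3
```

>>> servo_tool(linear=[[0,0,4e-05],[0,0,4e-05],[0,0,4e-05],[0,0,5e-05],[0,0,4e-05],[0,0,4e-05],[0,0,4e-05],[0,0,5e-05]], rotation=[[0,0,2.5],[0,0,2.5],[0,0,2.5],[0,0,2.5],[0,0,2.5],[0,0,2.5],[0,0,2.5],[0,0,2.5]], gripper=[0,0,0,0,0,0,0,0])

```text
t: 26.25
tool_pos: [0.5902, 0.1554, 0.3097]
tool_rot: [[-0.913, 0.408, 0.0], [0.408, 0.913, 0.0], [0.0, 0.0, -1.0]]
contact_force: [0.3, -0.6, -0.4]
opening: 0.0094
```

```bash
python3 tq.py
```

```text
t 26.45 yaw 156.08 z 0.30972 Mz [ 0.022 -0.057 -0.061  0.009 -0.029] mean -0.023 j7 [ 0.267  0.    -0.185 -0.068 -0.018] Fz -0.91 q7 52.2
```

>>> servo_tool(linear=[[0,0,4e-05],[0,0,4e-05],[0,0,4e-05],[0,0,5e-05],[0,0,4e-05],[0,0,4e-05],[0,0,4e-05],[0,0,5e-05]], rotation=[[0,0,2.5],[0,0,2.5],[0,0,2.5],[0,0,2.5],[0,0,2.5],[0,0,2.5],[0,0,2.5],[0,0,2.5]], gripper=[0,0,0,0,0,0,0,0])

```text
t: 27.45
tool_pos: [0.5903, 0.1554, 0.3095]
tool_rot: [[-0.718, 0.696, 0.0], [0.696, 0.718, 0.0], [-0.0, 0.0, -1.0]]
contact_force: [0.6, 0.8, -0.4]
opening: 0.0096
```

```bash
python3 tq.py
```

```text
t 27.65 yaw 136.07 z 0.30945 Mz [ 0.034 -0.015  0.023  0.01  -0.047] mean 0.001 j7 [ 0.246 -0.004 -0.18  -0.061 -0.013] Fz 0.01 q7 37.1
```

>>> servo_tool(linear=[[0,0,4e-05],[0,0,4e-05],[0,0,4e-05],[0,0,5e-05],[0,0,4e-05],[0,0,4e-05],[0,0,4e-05],[0,0,5e-05]], rotation=[[0,0,2.5],[0,0,2.5],[0,0,2.5],[0,0,2.5],[0,0,2.5],[0,0,2.5],[0,0,2.5],[0,0,2.5]], gripper=[0,0,0,0,0,0,0,0])

```text
t: 28.65
tool_pos: [0.5905, 0.1554, 0.3092]
tool_rot: [[-0.437, 0.9, 0.001], [0.9, 0.437, 0.0], [-0.0, 0.001, -1.0]]
contact_force: [2.0, 0.8, 2.5]
opening: 0.0097
```

```bash
python3 tq.py
```

```text
t 28.85 yaw 116.06 z 0.30916 Mz [ 0.058 -0.036  0.009  0.007  0.005] mean 0.009 j7 [ 0.219 -0.013 -0.19  -0.075 -0.028] Fz 2.53 q7 22.0
```

>>> servo_tool(linear=[[0,0,3e-05],[0,0,3e-05],[0,0,4e-05],[0,0,3e-05],[0,0,3e-05],[0,0,4e-05],[0,0,3e-05],[0,0,4e-05]], rotation=[[0,0,2],[0,0,2],[0,0,2],[0,0,2],[0,0,2],[0,0,2],[0,0,2],[0,0,2]], gripper=[0,0,0,0,0,0,0,0])

```text
t: 29.85
tool_pos: [0.5905, 0.1553, 0.309]
tool_rot: [[-0.172, 0.985, 0.001], [0.985, 0.172, 0.0], [-0.0, 0.001, -1.0]]
contact_force: [3.7, 0.5, 4.6]
opening: 0.0097
```

```bash
python3 tq.py
```

```text
t 30.05 yaw 100.0 z 0.30897 Mz [0.068 0.047 0.063 0.09  0.098] mean 0.073 j7 [ 0.149 -0.086 -0.167 -0.072 -0.045] Fz 5.22 q7 9.8
```

Torque is beginning to rise (0.07), so I take finer steps.

>>> servo_tool(linear=[[0,0,0],[0,0,2e-05],[0,0,1e-05],[0,0,2e-05],[0,0,1e-05],[0,0,2e-05],[0,0,1e-05],[0,0,2e-05]], rotation=[[0,0,1],[0,0,1],[0,0,1],[0,0,1],[0,0,1],[0,0,1],[0,0,1],[0,0,1]], gripper=[0,0,0,0,0,0,0,0])

```text
t: 31.05
tool_pos: [0.5905, 0.1552, 0.3089]
tool_rot: [[-0.034, 0.999, 0.001], [0.999, 0.034, 0.0], [-0.0, 0.001, -1.0]]
contact_force: [3.2, 1.3, 5.4]
opening: 0.0094
```

```bash
python3 tq.py;python3 tq.py
```

```text
t 31.25 yaw 91.99 z 0.30893 Mz [0.108 0.013 0.033 0.027 0.08 ] mean 0.052 j7 [ 0.024 -0.049 -0.092 -0.047 -0.035] Fz 5.57 q7 3.8
t 31.45 yaw 91.99 z 0.30892 Mz [0.08  0.004 0.033 0.058 0.031] mean 0.041 j7 [-0.035 -0.032 -0.032 -0.032 -0.032] Fz 5.96 q7 3.8
```

Fz has crept up to 5.7 N, so I'm pushing axially. I'll relax it by a slight lift with no turn and read again.

>>> servo_tool(linear=[[0,0,-5e-05],[0,0,-5e-05],[0,0,-5e-05],[0,0,-5e-05],[0,0,0],[0,0,0],[0,0,0],[0,0,0]], rotation=[[0,0,0],[0,0,0],[0,0,0],[0,0,0],[0,0,0],[0,0,0],[0,0,0],[0,0,0]], gripper=[0,0,0,0,0,0,0,0])

```text
t: 32.45
tool_pos: [0.5904, 0.1552, 0.3089]
tool_rot: [[-0.036, 0.999, 0.001], [0.999, 0.036, -0.0], [-0.0, 0.001, -1.0]]
contact_force: [4.3, 0.2, 4.6]
opening: 0.0098
```

```bash
python3 tq.py
```

```text
t 32.65 yaw 92.06 z 0.30894 Mz [0.049 0.036 0.019 0.051 0.081] mean 0.047 j7 [-0.035 -0.035 -0.035 -0.035 -0.035] Fz 4.82 q7 3.8
```

>>> servo_tool(linear=[[0,0,0],[0,0,0],[0,0,0],[0,0,0],[0,0,0],[0,0,0],[0,0,0],[0,0,0]], rotation=[[0,0,1],[0,0,1],[0,0,1],[0,0,1],[0,0,1],[0,0,1],[0,0,1],[0,0,1]], gripper=[0,0,0,0,0,0,0,0])

```text
t: 33.65
tool_pos: [0.5902, 0.1551, 0.3089]
tool_rot: [[0.105, 0.995, -0.0], [0.995, -0.105, -0.0], [-0.0, -0.0, -1.0]]
contact_force: [4.6, -1.0, 4.9]
opening: 0.0095
```

```bash
python3 tq.py; python3 st.py 1
```

```text
t 33.85 yaw 84.01 z 0.30886 Mz [0.117 0.1   0.076 0.067 0.01 ] mean 0.074 j7 [ 0.042 -0.071 -0.11  -0.064 -0.051] Fz 5.28 q7 -2.3
t 33.85 pos [0.59022 0.15502 0.30886] yaw 84.01 tilt [-0.0001 -0.0005] open 0.0094
F [ 4.13 -0.79  5.15] M [-0.286 -1.038  0.01 ] q7 -2.3 jt [ -0.87  -49.447   4.978 -10.591  -0.212   1.604  -0.051]
```

>>> servo_tool(linear=[[0,0,-5e-05],[0,0,-5e-05],[0,0,-5e-05],[0,0,-5e-05],[0,0,-5e-05],[0,0,-5e-05],[0,0,0],[0,0,0]], rotation=[[0,0,1],[0,0,1],[0,0,1],[0,0,1],[0,0,1],[0,0,1],[0,0,1],[0,0,1]], gripper=[0,0,0,0,0,0,0,0])

```text
t: 34.85
tool_pos: [0.5902, 0.1549, 0.3089]
tool_rot: [[0.242, 0.97, -0.0], [0.97, -0.242, -0.001], [-0.001, -0.0, -1.0]]
contact_force: [5.6, -2.4, 2.0]
opening: 0.0093
```

```bash
python3 tq.py; python3 st.py 2
```

```text
t 35.05 yaw 76.01 z 0.3089 Mz [0.101 0.095 0.158 0.026 0.037] mean 0.083 j7 [ 0.003 -0.095 -0.135 -0.09  -0.077] Fz 2.52 q7 -8.4
t 35.1 pos [0.59017 0.1549  0.30889] yaw 76.01 tilt [-0.0003 -0.0007] open 0.0097
F [ 4.34 -2.52  3.06] M [-0.816 -1.117  0.07 ] q7 -8.4 jt [ -2.041 -51.332   4.698 -11.384  -0.7     1.862  -0.075]
```

>>> servo_tool(linear=[[0,0,-3e-05],[0,0,-3e-05],[0,0,-3e-05],[0,0,0],[0,0,0],[0,0,0],[0,0,0],[0,0,0]], rotation=[[0,0,1],[0,0,1],[0,0,1],[0,0,1],[0,0,1],[0,0,1],[0,0,1],[0,0,1]], gripper=[0,0,0,0,0,0,0,0])

```text
t: 36.1
tool_pos: [0.5903, 0.1547, 0.3089]
tool_rot: [[0.375, 0.927, 0.0], [0.927, -0.375, -0.001], [-0.001, 0.0, -1.0]]
contact_force: [4.9, -3.0, 1.1]
opening: 0.0094
```

```bash
python3 tq.py; python3 - <<'E'
from h import *
a,s=get("wrist");i=255*(a["pixels"]/255.)**.5
np.savez("w11.npz",K=a["intrinsics"],T=a["world_to_cam"])
print(s["joint_torque"][6],s["contact_force"])
crop(i.astype(np.uint8),240,170,160,120,5,"pics/w11.png")
E
```

```text
t 36.3 yaw 67.99 z 0.30885 Mz [0.11  0.039 0.047 0.076 0.07 ] mean 0.068 j7 [ 0.003 -0.102 -0.144 -0.098 -0.085] Fz 1.08 q7 -14.6
-0.08480114629492164 [ 5.19611954 -2.56785166  0.26887205]
```

View pics/w11.png

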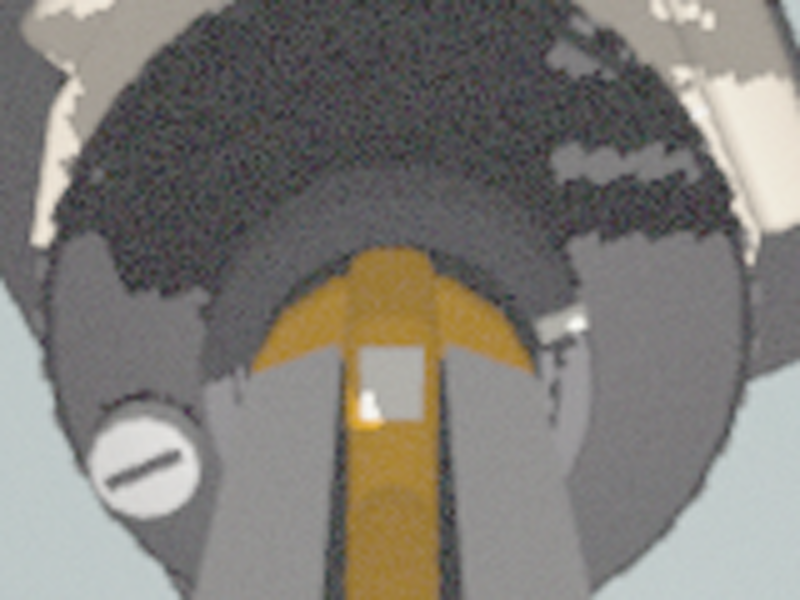

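The wing is still square in the jaws with no slip, and the rim mark is at about (353,234). A side load of about 5.8 N lies along tool y, so I trim that while turning on.

>>> servo_tool(linear=[[0,0.0001,0],[0,0.0001,0],[0,0.0001,0],[0,0.0001,0],[0,0,0],[0,0,0],[0,0,0],[0,0,0]], rotation=[[0,0,1],[0,0,1],[0,0,1],[0,0,1],[0,0,1],[0,0,1],[0,0,0],[0,0,0]], gripper=[0,0,0,0,0,0,0,0])

```text
t: 37.35
tool_pos: [0.5906, 0.1547, 0.3088]
tool_rot: [[0.469, 0.883, -0.0], [0.883, -0.469, -0.001], [-0.001, 0.0, -1.0]]
contact_force: [4.6, -2.1, 0.6]
opening: 0.0098
```

```bash
python3 tq.py; python3 st.py 3
```

```text
t 37.55 yaw 62.0 z 0.30882 Mz [0.096 0.11  0.142 0.078 0.115] mean 0.108 j7 [-0.11  -0.109 -0.109 -0.109 -0.109] Fz 0.96 q7 -19.2
t 37.65 pos [0.59062 0.15467 0.30882] yaw 62.0 tilt [-0.0001 -0.0009] open 0.0095
F [ 5.13 -2.76  1.45] M [-0.809 -1.251  0.132] q7 -19.2 jt [ -2.206 -51.939   5.673 -11.247  -0.65    2.077  -0.109]
```

>>> servo_tool(linear=[[0,0,1e-05],[0,0,1e-05],[0,0,1e-05],[0,0,1e-05],[0,0,1e-05],[0,0,1e-05],[0,0,0],[0,0,0]], rotation=[[0,0,1],[0,0,1],[0,0,1],[0,0,1],[0,0,1],[0,0,1],[0,0,0],[0,0,0]], gripper=[0,0,0,0,0,0,0,0])

```text
t: 38.65
tool_pos: [0.5908, 0.1548, 0.3088]
tool_rot: [[0.559, 0.829, 0.0], [0.829, -0.559, -0.001], [-0.0, 0.001, -1.0]]
contact_force: [5.4, -2.4, 1.0]
opening: 0.0095
```

```bash
python3 tq.py
```

```text
t 38.85 yaw 56.0 z 0.30881 Mz [0.118 0.138 0.124 0.109 0.073] mean 0.112 j7 [-0.127 -0.127 -0.127 -0.127 -0.127] Fz 0.56 q7 -23.8
```

>>> servo_tool(linear=[[0,0,1e-05],[0,0,1e-05],[0,0,1e-05],[0,0,1e-05],[0,0,1e-05],[0,0,1e-05],[0,0,0],[0,0,0]], rotation=[[0,0,1],[0,0,1],[0,0,1],[0,0,1],[0,0,1],[0,0,1],[0,0,0],[0,0,0]], gripper=[0,0,0,0,0,0,0,0])

```text
t: 39.85
tool_pos: [0.5907, 0.155, 0.3087]
tool_rot: [[0.643, 0.766, 0.0], [0.766, -0.643, -0.0], [-0.0, 0.001, -1.0]]
contact_force: [5.3, -2.4, 1.9]
opening: 0.0096
```

```bash
python3 tq.py
```

```text
t 40.05 yaw 50.0 z 0.30873 Mz [0.119 0.134 0.131 0.076 0.052] mean 0.102 j7 [-0.083 -0.082 -0.082 -0.082 -0.082] Fz 1.15 q7 -28.5
```

```bash
python3 - <<'E'
from h import *
a,s=get("wrist");i=255*(a["pixels"]/255.)**.5
np.savez("w12.npz",K=a["intrinsics"],T=a["world_to_cam"])
b,_=get("scene")
crop(i.astype(np.uint8),240,170,160,120,5,"pics/w12.png")
j=255*(b["pixels"]/255.)**.5
crop(j.astype(np.uint8),365,150,60,60,10,"pics/s12.png")
E
```

```text
(no output)
```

View pics/w12.png

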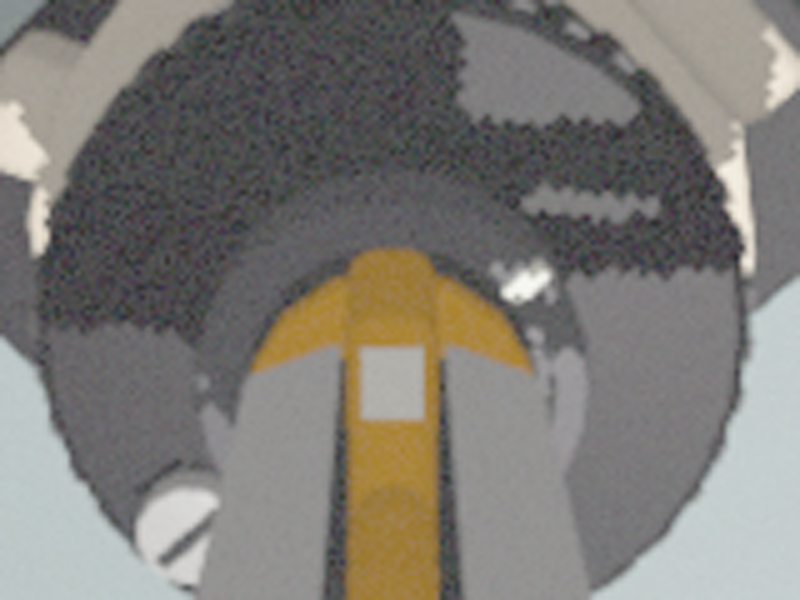

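View pics/s12.png

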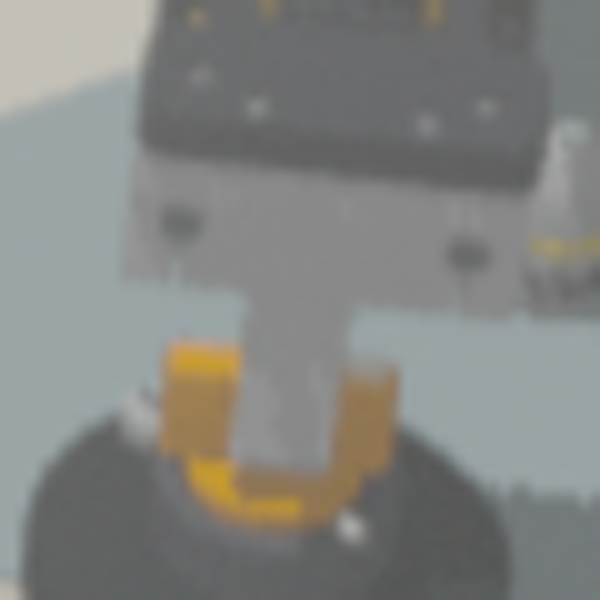

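The flange is down in the rim and the fitting follows the jaws, with the rim mark now at about (345,226). Torque is jerky around 0.1, which means the washer has begun to load. I continue in small steps.

>>> servo_tool(linear=[[0,0,1e-05],[0,0,1e-05],[0,0,1e-05],[0,0,1e-05],[0,0,1e-05],[0,0,1e-05],[0,0,0],[0,0,0]], rotation=[[0,0,1],[0,0,1],[0,0,1],[0,0,1],[0,0,1],[0,0,1],[0,0,0],[0,0,0]], gripper=[0,0,0,0,0,0,0,0])

```text
t: 41.15
tool_pos: [0.5907, 0.155, 0.3086]
tool_rot: [[0.719, 0.695, 0.0], [0.695, -0.719, -0.0], [-0.0, 0.001, -1.0]]
contact_force: [5.0, -2.0, 0.6]
opening: 0.0097
```

```bash
python3 tq.py;python3 st.py 1
```

```text
t 41.35 yaw 44.0 z 0.30866 Mz [0.115 0.088 0.097 0.106 0.124] mean 0.106 j7 [-0.101 -0.101 -0.101 -0.102 -0.101] Fz 0.56 q7 -33.1
t 41.35 pos [0.59075 0.15501 0.30866] yaw 44.0 tilt [ 0.0004 -0.0004] open 0.0097
F [ 5.62 -2.21  0.29] M [-0.645 -1.276  0.124] q7 -33.1 jt [ -1.951 -51.929   7.201 -10.705  -0.371   2.2    -0.101]
```

>>> servo_tool(linear=[[0,0,1e-05],[0,0,2e-05],[0,0,1e-05],[0,0,2e-05],[0,0,1e-05],[0,0,1e-05],[0,0,0],[0,0,0]], rotation=[[0,0,1],[0,0,1],[0,0,1],[0,0,1],[0,0,1],[0,0,1],[0,0,0],[0,0,0]], gripper=[0,0,0,0,0,0,0,0])

```text
t: 42.35
tool_pos: [0.5907, 0.155, 0.3085]
tool_rot: [[0.788, 0.615, 0.0], [0.615, -0.788, -0.0], [0.0, 0.0, -1.0]]
contact_force: [5.4, -1.8, -0.1]
opening: 0.0097
```

```bash
python3 tq.py
```

```text
t 42.55 yaw 37.98 z 0.30856 Mz [ 0.045  0.034  0.023 -0.007  0.013] mean 0.022 j7 [-0.028 -0.027 -0.027 -0.027 -0.027] Fz 0.69 q7 -37.8
```

>>> servo_tool(linear=[[0,0,1e-05],[0,0,2e-05],[0,0,1e-05],[0,0,2e-05],[0,0,1e-05],[0,0,1e-05],[0,0,0],[0,0,0]], rotation=[[0,0,1],[0,0,1],[0,0,1],[0,0,1],[0,0,1],[0,0,1],[0,0,0],[0,0,0]], gripper=[0,0,0,0,0,0,0,0])

```text
t: 43.55
tool_pos: [0.5907, 0.1551, 0.3085]
tool_rot: [[0.848, 0.53, 0.0], [0.53, -0.848, -0.0], [0.0, 0.0, -1.0]]
contact_force: [4.8, -1.9, 1.4]
opening: 0.0093
```

```bash
python3 tq.py
```

```text
t 43.75 yaw 32.0 z 0.30847 Mz [0.122 0.097 0.114 0.087 0.155] mean 0.115 j7 [-0.116 -0.115 -0.115 -0.115 -0.116] Fz 0.99 q7 -42.6
```

Torque is ambiguous: 0.03 to 0.12, with a side load of about 5 N that could account for it. I'll let go briefly in place to clear the side load and take a clean zero, then regrip.

>>> servo_tool(linear=[[0,0,0],[0,0,0],[0,0,0],[0,0,0],[0,0,0],[0,0,0],[0,0,0],[0,0,0]], rotation=[[0,0,0],[0,0,0],[0,0,0],[0,0,0],[0,0,0],[0,0,0],[0,0,0],[0,0,0]], gripper=[0.3,0.3,0.3,0.3,0.3,0.3,0.3,0.3])

```text
t: 44.75
tool_pos: [0.5906, 0.1551, 0.3089]
tool_rot: [[0.847, 0.531, -0.0], [0.531, -0.847, 0.0], [-0.0, -0.0, -1.0]]
contact_force: [-0.4, 0.4, 0.2]
opening: 0.0281
```

```bash
python3 st.py 3; python3 - <<'E'
from h import *
a,s=get("wrist");i=255*(a["pixels"]/255.)**.5
np.savez("w13.npz",K=a["intrinsics"],T=a["world_to_cam"])
crop(i.astype(np.uint8),240,170,160,120,5,"pics/w13.png")
E
```

```text
t 44.85 pos [0.59059 0.15517 0.3089 ] yaw 32.07 tilt [-0.      0.0001] open 0.0284
F [-0.01  0.15  0.08] M [-0.001  0.098  0.028] q7 -42.5 jt [ 0.0000e+00 -5.2879e+01  1.0420e+01 -1.3556e+01 -4.0000e-02 -3.7000e-02
 -0.0000e+00]
```

View pics/w13.png

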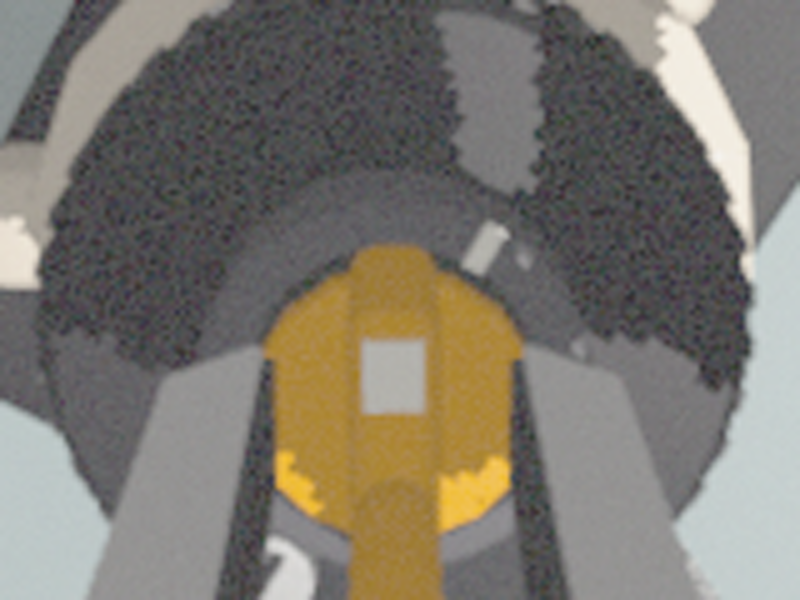

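>>> servo_tool(linear=[[0,0,0.0002],[0,0,0.0002],[0,0,0],[0,0,0],[0,0,0],[0,0,0],[0,0,0],[0,0,0]], rotation=[[0,0,0],[0,0,0],[0,0,0],[0,0,0],[0,0,0],[0,0,0],[0,0,0],[0,0,0]], gripper=[0.3,0.3,0,0,0,0,0,0], force=60)

```text
t: 45.9
tool_pos: [0.5907, 0.155, 0.3085]
tool_rot: [[0.847, 0.531, 0.0], [0.531, -0.847, -0.0], [0.0, 0.0, -1.0]]
contact_force: [0.7, -1.1, -0.8]
opening: 0.0095
```

```bash
python3 st.py 3
```

```text
t 46.0 pos [0.59069 0.15503 0.30851] yaw 32.06 tilt [ 0.0003 -0.0002] open 0.0096
F [ 0.95 -1.02 -0.37] M [-0.19  -0.043  0.034] q7 -42.5 jt [-6.1300e-01 -5.3263e+01  9.9510e+00 -1.3354e+01 -1.8900e-01  3.5300e-01
 -2.0000e-02]
```

>>> servo_tool(linear=[[0,0,2e-05],[0,0,2e-05],[0,0,1e-05],[0,0,2e-05],[0,0,2e-05],[0,0,1e-05],[0,0,2e-05],[0,0,2e-05]], rotation=[[0,0,1],[0,0,1],[0,0,1],[0,0,1],[0,0,1],[0,0,1],[0,0,1],[0,0,1]], gripper=[0,0,0,0,0,0,0,0])

```text
t: 47.0
tool_pos: [0.5908, 0.1551, 0.3084]
tool_rot: [[0.913, 0.407, 0.001], [0.407, -0.913, -0.0], [0.001, 0.0, -1.0]]
contact_force: [3.0, -0.0, -1.3]
opening: 0.0095
```

```bash
python3 tq.py; python3 st.py 1
```

```text
t 47.2 yaw 24.05 z 0.30845 Mz [0.347 0.178 0.112 0.142 0.129] mean 0.182 j7 [-0.183 -0.187 -0.228 -0.177 -0.159] Fz -1.25 q7 -48.8
t 47.2 pos [0.59085 0.15512 0.30845] yaw 24.05 tilt [ 0.0008 -0.    ] open 0.0095
F [ 4.5  -1.28 -1.05] M [-0.311 -0.803  0.129] q7 -48.8 jt [ -1.181 -53.391   9.981 -11.693  -0.129   1.471  -0.159]
```

The torque while turning is now about 0.3 N m, and about 0.16 held. That is the stated range for an eighth turn past onset, and I put onset near yaw 80. I stop here, let go and lift away.

>>> servo_tool(linear=[[0,0,0],[0,0,0],[0,0,0],[0,0,0],[0,0,0],[0,0,0],[0,0,-0.005],[0,0,-0.02]], rotation=[[0,0,0],[0,0,0],[0,0,0],[0,0,0],[0,0,0],[0,0,0],[0,0,0],[0,0,0]], gripper=[0.6,0.6,0.6,0.6,0.6,0.6,0.6,0.6])

```text
t: 48.2
tool_pos: [0.5902, 0.1552, 0.3334]
tool_rot: [[0.913, 0.408, -0.002], [0.408, -0.913, -0.001], [-0.002, -0.0, -1.0]]
contact_force: [0.3, -0.4, 1.1]
opening: 0.056
```

```bash
python3 st.py 1; python3 - <<'E'
from h import *
a,s=get("wrist");i=255*(a["pixels"]/255.)**.5
np.savez("w14.npz",K=a["intrinsics"],T=a["world_to_cam"])
crop(i.astype(np.uint8),220,150,200,150,4,"pics/w14.png")
E
```

```text
t 48.2 pos [0.59024 0.15517 0.33339] yaw 24.06 tilt [-0.0021 -0.0005] open 0.056
F [ 0.27 -0.43  1.07] M [-0.058  0.136  0.04 ] q7 -50.2 jt [  0.734 -50.29   10.464 -13.495  -0.248  -0.416   0.2  ]
```

View pics/w14.png

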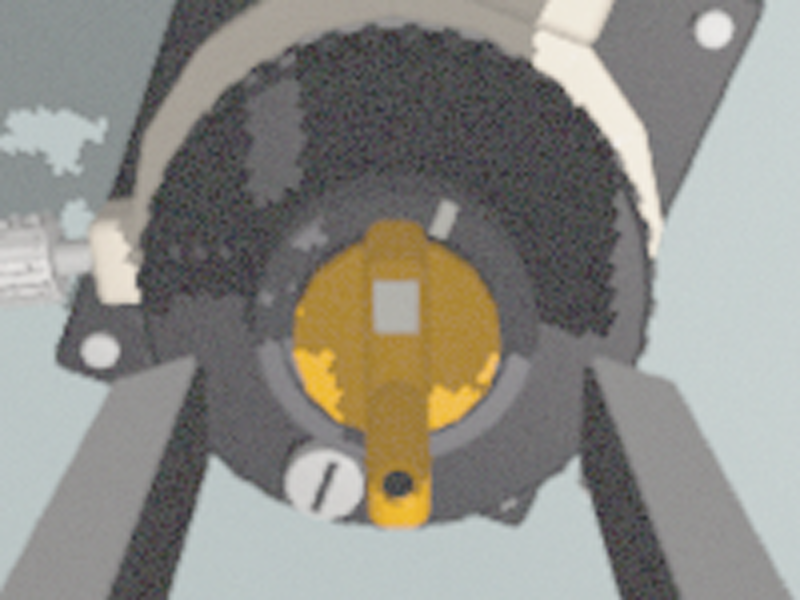

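>>> servo_tool(linear=[[0,0,-0.03],[0,0,-0.04],[0,0,-0.04],[0,0,-0.02],[0,0,0],[0,0,0],[0,0,0],[0,0,0]], rotation=[[0,0,0],[0,0,0],[0,0,0],[0,0,0],[0,0,0],[0,0,0],[0,0,0],[0,0,0]], gripper=[0.8,0.8,0.8,0.8,0.8,0.8,0.8,0.8])

```text
t: 49.25
tool_pos: [0.5905, 0.1552, 0.4625]
tool_rot: [[0.913, 0.408, -0.001], [0.408, -0.913, -0.001], [-0.001, -0.0, -1.0]]
contact_force: [0.1, 0.4, -0.1]
opening: 0.0753
```

```bash
python3 - <<'E'
from h import *
a,s=get("scene");w,s2=get("wrist")
print(s["t"],s["tool_pos"],s["contact_force"])
i=(255*(a["pixels"]/255.)**.6).astype(np.uint8)
cv2.imwrite("pics/s15.png",i)
j=(255*(w["pixels"]/255.)**.5).astype(np.uint8)
np.savez("w15.npz",K=w["intrinsics"],T=w["world_to_cam"])
c=lambda i,x,y,W,H,k:cv2.resize(i[y:y+H,x:x+W],None,fx=k,fy=k,interpolation=cv2.INTER_CUBIC)
cv2.imwrite("pics/c15.png",np.hstack([c(i,360,150,66,100,6),c(j,285,140,66,100,6)]))
E
```

```text
49.25 [0.59047184 0.15519976 0.46251557] [ 0.06087078  0.3516725  -0.12017845]
```

View pics/s15.png

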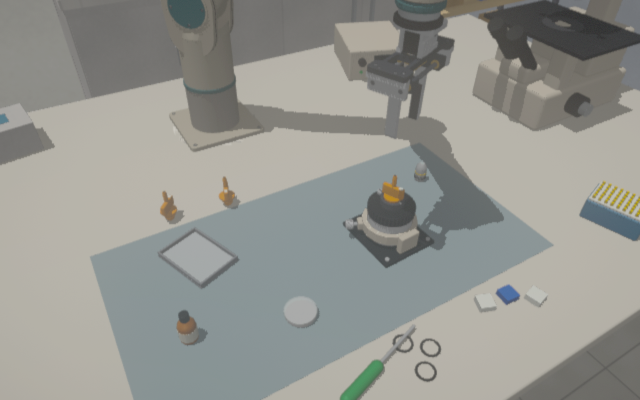

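View pics/c15.png

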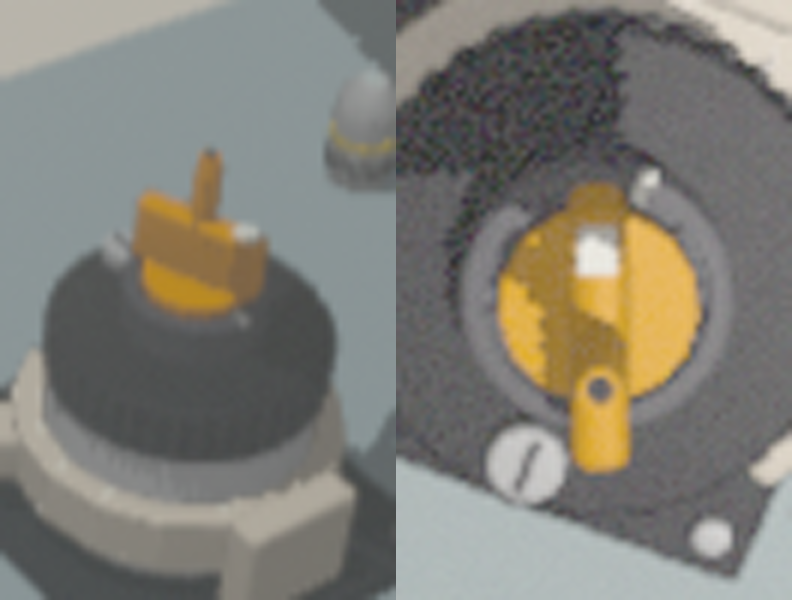

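The fitting stands upright in the port with its flange inside the rim, scene (393,195). The other objects are in place and the gripper is clear. Handing in.

```bash
python3 -c "
from plant import arm
print(arm.job_done())"
```

```text
the job is handed in; nothing more can be done
None
```

I took the hose barb from the tray, the farthest of the three look-alikes. I screwed it clockwise into the port, let go and handed the job in at about 49 s. I can't be sure the last turn was exactly one eighth past the point where the washer began to resist.

- **How far it was turned:** The wing mark ended about 340° past the rim mark. I put the start of washer resistance at about 285°, so the last part was roughly 55° rather than 45°, give or take about 15°.
- **Torque:** While turning, the moment was about 0.1 N m just after the start I inferred. It was about 0.3 N m on the last step and 0.16 N m held still. That fits the 0.2 to 0.4 N m you gave for an eighth turn on.
- **Regrips:** I let go and regripped twice: once to turn the wrist back 180°, and once near the end to clear a side load.
- **Final pictures:** The fitting stands upright with its flange inside the rim. The gripper is clear and reads no force, and the oil bottle, objective and dish show no movement.
- **Checks that disagreed:**
  - Held torque readings between about 295° and 330° jumped between 0.03 and 0.13 N m.
  - A side load of about 5 N and a few newtons of axial push blurred where the resistance began.
  - Before insertion, the scene camera suggested 1 to 2 mm of misalignment. The wrist camera did not, and the fitting went in freely.

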